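# Lay out a small surgical set in the packing tray

## Robot

A 7-joint arm with a two-finger parallel gripper is mounted at the origin on the work surface. World frame = base frame: x ahead of the robot, y to its left, z up, the work surface at z = 0. Lengths are in m, angles in rad, forces in N, time in s.
With the tool pointing down it reaches from about 0.425 to 0.925 m from the base axis. Payload 6.8 kg.
Tool frame: the origin (TCP) lies at the very end of the fingers, on their centre line; the grasp point (between the pads) lies 19 mm behind it; x points along the fingers, y is the direction in which the jaws open and shut, and the axes are right-handed (so a half turn about x gives the same grasp; the last joint's range is limited). The gripper opens to 85 mm and grips with 20 to 120 N. Pads are 22 mm wide; open, the fingers measure 114 mm over their backs; the gripper's body (76 mm by 85 mm) begins 54 mm behind the grasp point. The pads swing forward as they close: fully open they stand 13 mm farther back than shut.
Start: joints at [1.116, 0.477, 0.022, 1.555, -0.011, 1.109, -0.083], TCP at [0.229, -0.635, 0.231] pointing down, gripper open.
Joint ranges: [-2.96, 2.96], [-0.34, 2.1], [-1.41, 1.46], [0.24, 2.44], [-1.37, 4.51], [0.17, 1.92], [-2.96, 2.96]. Speed limits (rad/s): [2.39, 2.39, 3.14, 3.14, 3.14, 3.14, 3.14].

## Interface

Orientations are given as a rotation vector (axis times angle).
In Python, from bench import get_obs, grab_frame, camera_info, hand_in gives the robot as it stands.
- The arm moves only by the tool apply_moves, never from a script. Its argument "series" is text: rows parted by semicolons, each of 7 numbers parted by spaces: the turn, a rotation vector about the tool's x, y, z in rad, then the shift along the tool's x, y, z in m, then the opening, from 0 (shut) to 1 (fully open). In form: wx wy wz tx ty tz hand; .... A call has 1 to 12 rows; each row is the pose to reach, as a shift and turn from the pose commanded when the call began, along the tool's axes at that moment; what a row does not reach only later rows make up. A row lasts 1/8 s, in which the tool goes at most 62.5 mm and 10.7 degrees, less where a joint would pass 70% of its speed; a pose out of reach is approached as far as the arm can. A call with a gripper value outside its range is refused whole. The fingers move at their own pace and stop on an object; "force" is the grip in N (left out, the last holds). Time passes only in rows, so rows that repeat a pose let the fingers close. It gives the time, the measured TCP pose, the force and the opening at its end, in the units of the state.
- get_obs(): the state, without advancing time (a new reading comes with each control period).
- grab_frame(name): name is "side" or "top"; returns the picture (420x560x3 uint8, blue, green, red); there is no depth.
- camera_info(name): a dict with "fov_y" (degrees; the focal length in pixels is half the picture's height over the tangent of half this angle, whatever the lens; pixels are square), "cx", "cy" (the principal point, pixels), "D" ([k1, k2, p1, p2, k3] as OpenCV has them; the pictures are not rectified), "rvec" (rotation vector, rad) and "tvec" (3), from world to camera coordinates, as OpenCV has them. Camera axes: x right, y down, z forward; pixel columns grow to the right and rows downward; lengths in m; the calibration is good to about 2 mm. A picture is of the moment at which its call begins. camera_info takes no time and is no camera call.
- hand_in(): hands the job in, once; it reports no verdict.
The state is a dict: "clock": time; "joints": joint angles; "qvel": joint speeds; "tau": joint torques, N m; "tcp_pos": TCP position; "orientation": TCP orientation; "contact_force": force on the tool from outside, world axes, zero at the start; "moment": the same for the moment, N m; "grip_width": finger opening in m.
Only numpy, scipy, OpenCV 4.12 (cv2) and the standard library are available. Lean on these libraries where they do the work, as an engineer would, in place of code of your own. Each camera call takes 0.05 s, during which the arm holds its last target.

## Task

Lay out the small surgical set in the shallow tray, seen from the robot: the closed metal box in the middle of the tray, midway between the toothed comb and the round post, its long side along the row they form; the small cup upright on the middle of the box; the retractor behind the box (beyond it), centred on it, halfway to the tray's far rim and parallel to the row; and the larger round bowl upright squarely in front of the post (on the robot's side of it), halfway between the post and the near rim. Leave the kidney dish and the brush where they are.

Things in the scene. Friction and masses are not known exactly. Their poses are not given: they have to be found in the camera images.
- tray: fixed shallow packing tray, steel rim and green-grey liner, 240 (its x) by 300 (its y) mm outside, rim 14 mm high and 4 mm thick, floor 4 mm above the worktop, a small wire handle 16 mm out from the rim at each short (y) end; origin at the centre of its underside on the worktop; its x axis points away from the robot across the tray, turned at most 0.35 rad either way from the robot's straight-ahead; its y axis runs to the robot's left along the long side
- comb: fixed dark rubber comb on the tray floor, 60 mm (along tray x) by 22 mm, 26 mm high with five teeth; origin at the centre of its underside, on the tray's y axis 100 mm from the tray's centre, at either the left or the right end (it varies); axes parallel to the tray's
- post: fixed round post on the tray floor, 38 mm high with a 26 mm wide foot and an 18 mm wide rubber head; origin at the centre of its underside, on the tray's y axis 100 mm from the tray's centre, at the end opposite the comb; axes parallel to the tray's
- box: loose closed pale metal box with a dotted top and a dark seam, 64 (its x, long) by 40 (its y) by 26 mm high, 0.11 to 0.20 kg; origin at the centre of its underside; its top is flat; either way round will do
- retractor: loose double-ended retractor: straight steel bar 130 mm long (its x), 16 mm wide (its y), 10 mm thick, both ends bent up to 24 mm high; origin at the centre of its underside, which is also its balance point; either way round will do; about 0.09 kg
- cup: loose small steel cup with straight walls, 34 mm outside diameter, 28 mm high, wall 3 mm, open on top; origin at the centre of its underside, z up the cup; about 0.04 kg
- bowl: loose larger round steel bowl with straight walls, 50 mm outside diameter, 40 mm high, wall 3 mm, open on top; origin at the centre of its underside, z up the bowl; about 0.09 kg
- kidney: bystander, loose: bean-shaped steel dish about 119 (its x) by 65 by 26 mm high, to be left alone; origin at the centre of its underside
- brush: bystander, loose: cleaning brush with white handle and grey head, 132 mm long (its x), 22 mm wide and 22 mm high, to be left alone; origin on its underside near the middle
Things that resemble listed ones, but are neither listed nor needed, are in the scene too. Of the things shaped like the box, the metal one is meant. Leave any orange look-alike of the cup alone.

How it is judged:
By the outcome, as a careful person would: the job done as asked, in the order asked, and still so for the second after the job is handed in, with the robot touching nothing.
It also fails if it takes over 112 s, if anything falls off the work surface, if the arm or the gripper's body presses on something with over 40 N, if the wrist force passes 120 N, or if a joint passes its speed limit or range.

## Working session

There is one attempt and no reset: what is moved stays moved. The work goes in short steps, Python scripts to look and compute and a tool call to move; the robot and the scene stay as the last step left them, time stands still between calls to the robot, and variables do not carry over. Pictures are saved under pics/ and viewed, and the job is handed in when it is done.

Besides the shell and the picture viewer there is one more tool, called after "Emit:" as name(argument=value, ...), one argument or row to a line, values as JSON. apply_moves: Moves the arm, as the interface text tells. Its arguments: {"type":"object","properties":{"series":{"type":"string"},"force":{"type":"number"}},"required":["series"]}

```bash
ls; mkdir -p pics; python3 - <<'E'
from bench import *
import cv2
for n in ("top","side"):
    f=grab_frame(n); cv2.imwrite(f"pics/{n}0.png",f); print(n,camera_info(n))
o=get_obs(); print(o)
E
```

```text
pics
top {'fov_y': 54.59380062906094, 'cx': 282.3741271053414, 'cy': 206.87128471783333, 'D': array([-0.12277032,  0.        ,  0.        ,  0.        ,  0.        ]), 'rvec': array([ 2.16354784, -2.18010061,  0.08683203]), 'tvec': array([0.02435705, 0.50215722, 0.89052249])}
side {'fov_y': 57.710566149790544, 'cx': 279.11271478720255, 'cy': 214.29919855404486, 'D': array([-0.06010125,  0.        ,  0.        ,  0.        ,  0.        ]), 'rvec': array([ 0.78105283, -2.54346972,  1.1231466 ]), 'tvec': array([0.37218117, 0.22797636, 0.84676502])}
{'clock': 0.1, 'joints': array([ 1.11590887,  0.47772501,  0.02230376,  1.55637031, -0.01146389,
        1.10927394, -0.08309616]), 'qvel': array([ 0.00051341, -0.0016726 , -0.00010992, -0.00318692, -0.00136578,
        0.00093305, -0.00021239]), 'tau': array([ 4.28097017e-03, -5.97759211e+01,  1.61355726e+00, -2.81956083e+01,
        1.28511313e-02,  4.96555207e-03,  2.84884931e-05]), 'tcp_pos': array([ 0.2292374 , -0.63431115,  0.23040962]), 'orientation': array([ 2.03313419,  0.3579088 , -2.03399327]), 'contact_force': array([0.17007466, 0.84014394, 0.12019345]), 'moment': array([-0.05643402,  0.01956431, -0.00680334]), 'grip_width': 0.08544802574632562}
```

View pics/top0.png

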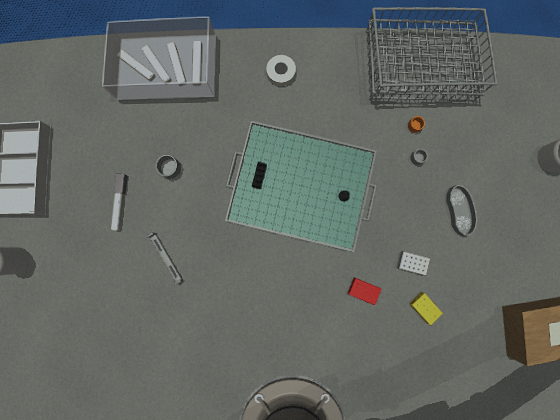

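View pics/side0.png

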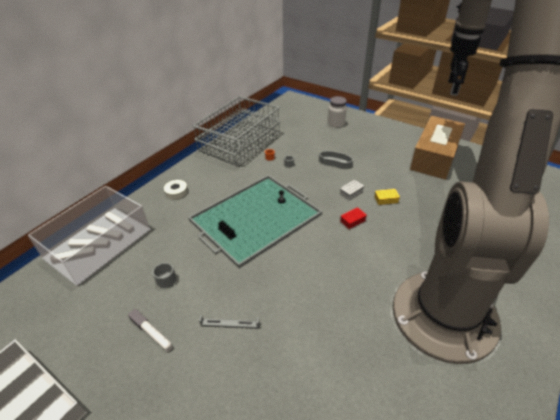

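```bash
cat > h.py <<'E'
import numpy as np, cv2
from scipy.spatial.transform import Rotation as Rn
from bench import *
def cam(n="top"):
    c=camera_info(n); f=210/np.tan(np.radians(c["fov_y"]/2))
    K=np.array([[f,0,c["cx"]],[0,f,c["cy"]],[0,0,1.]])
    return K,np.array(c["D"]),np.array(c["rvec"]),np.array(c["tvec"])
def p2w(px,z,n="top"):
    K,D,r,t=cam(n); px=np.asarray(px,float).reshape(-1,1,2)
    u=cv2.undistortPoints(px,K,D)[:,0]; R=Rn.from_rotvec(r).as_matrix()
    d=np.c_[u,np.ones(len(u))]@R; c=-R.T@t
    s=(z-c[2])/d[:,2]; return c+d*s[:,None]
def w2p(P,n="top"):
    K,D,r,t=cam(n); return cv2.projectPoints(np.asarray(P,float).reshape(-1,1,3),r,t,K,D)[0][:,0]
def crop(img,x0,y0,x1,y1,k): return cv2.resize(img[y0:y1,x0:x1],None,fx=k,fy=k,interpolation=cv2.INTER_CUBIC)
E
python3 - <<'E'
from h import *
f=cv2.imread("pics/top0.png")
cv2.imwrite("pics/c1.png",crop(f,220,115,385,255,4))
a=crop(f,340,230,450,330,4);b=crop(f,395,110,485,245,3);
cv2.imwrite("pics/c2.png",a);
c=crop(f,100,145,200,290,4);cv2.imwrite("pics/c3.png",c)
b=crop(f,395,110,485,245,4);cv2.imwrite("pics/c4.png",b)
K,D,r,t=cam();print(-Rn.from_rotvec(r).as_matrix().T@t)
K,D,r,t=cam("side");print(-Rn.from_rotvec(r).as_matrix().T@t)
E
```

```text
[0.42143536 0.0128273  0.93167223]
[0.0289918  0.59677254 0.74197376]
```

View pics/c1.png

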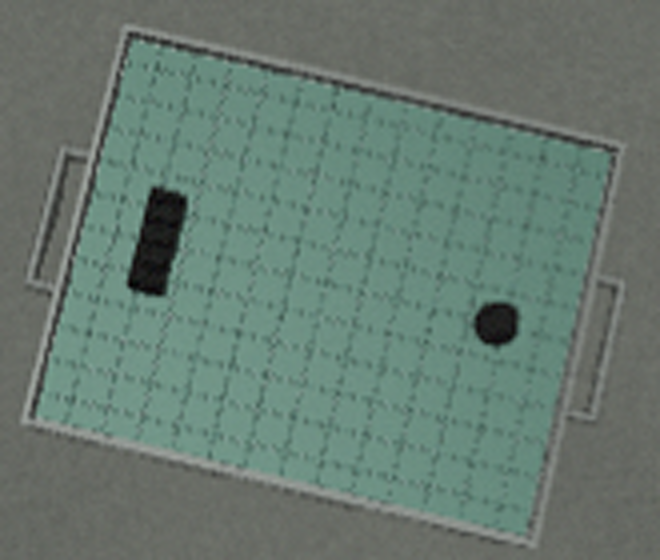

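View pics/c2.png

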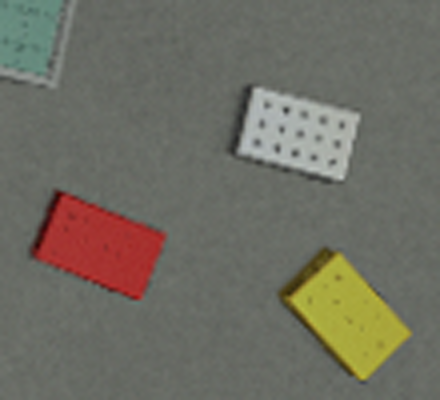

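View pics/c3.png

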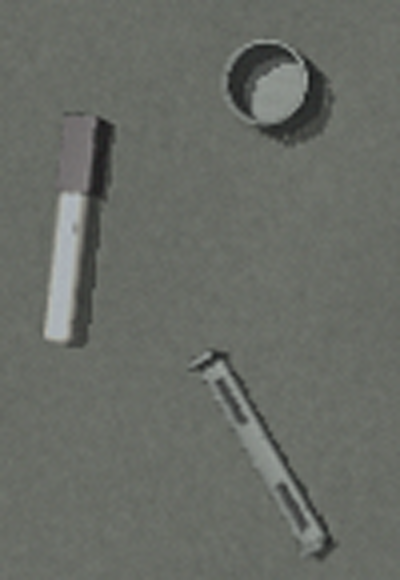

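View pics/c4.png

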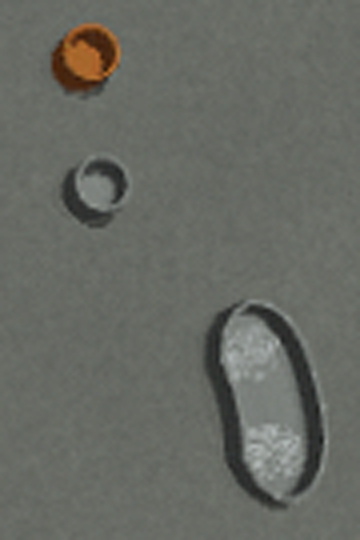

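```bash
cat >> h.py <<'E'
def un(c,x0,y0,k=4): return (np.asarray(c,float)+.5)/k-.5+[x0,y0]
def rect(x,y,yaw,lx,ly,z):
    c=np.array([[1,1],[-1,1],[-1,-1],[1,-1]])*[lx/2,ly/2]; s,co=np.sin(yaw),np.cos(yaw)
    return np.c_[c@np.array([[co,s],[-s,co]])+[x,y],np.full(4,z)]
def circ(x,y,r,z,n=48):
    a=np.linspace(0,2*np.pi,n,endpoint=False);return np.c_[x+r*np.cos(a),y+r*np.sin(a),np.full(n,z)]
def draw(img,x0,y0,x1,y1,k,polys):
    o=crop(img,x0,y0,x1,y1,k)
    for P in polys:
        q=(w2p(P)-[x0,y0]+.5)*k-.5
        cv2.polylines(o,[np.round(q*8).astype(int)],True,(0,0,255),1,cv2.LINE_AA,3)
    return o
def fitrect(px,z,lx,ly,g):
    from scipy.optimize import least_squares
    return least_squares(lambda p:(w2p(rect(*p,lx,ly,z))-px).ravel(),g)
E
python3 - <<'E'
from h import *
# tray: corners order (+x+y)=far-left,(-x+y)=near-left,(-x-y)=near right,(+x-y) far right
px=un([(125,27),(24,422),(535,545),(625,147)],220,115)
s=fitrect(px,.014,.24,.30,[.5,0,0]);print("tray",s.x,s.fun.round(2))
T=s.x
c=p2w(un([(158,242),(496,324)],220,115),.03); print(p2w(un([(158,242)],220,115),.030),p2w(un([(496,324)],220,115),.042))
co,si=np.cos(T[2]),np.sin(T[2])
for y in(.1,-.1): print("exp",T[0]-si*y,T[1]+co*y)
# box top, long along..: corners 
px=un([(252,87),(360,112),(344,181),(236,153)],340,230)
W=p2w(px,.026);print("box",W.mean(0),np.linalg.norm(np.diff(W,axis=0),axis=1)); d=(W[0]+W[3]-W[1]-W[2]);print(np.arctan2(d[1],d[0]))
for nm,c,x0,y0,z,r in(("cup",(103,184),395,110,.028,27),("bowl",(266,82),100,145,.04,43)):
    print(nm,p2w(un([c],x0,y0),z), p2w(un([np.add(c,(r,0))],x0,y0),z))
W=p2w(un([(231,400),(292,506)],100,145),.010);print("retr",W,W.mean(0),np.arctan2(*(W[0]-W[1])[[1,0]]))
W=p2w(un([(208,360),(318,546)],100,145),.024);print("retr",W,W.mean(0),np.arctan2(*(W[0]-W[1])[[1,0]]),np.linalg.norm(W[0]-W[1]))
E
```

```text
tray [ 0.55248421 -0.02322636 -0.24602445] [-0.29 -0.95 -0.91  0.59  0.46  1.24  0.74 -1.03]
[[0.57358705 0.07211971 0.03      ]] [[ 0.52438161 -0.11480343  0.042     ]]
exp 0.5768392141796074 0.07376247502954704
exp 0.5281292040836311 -0.12021519099530718
box [ 0.37379028 -0.27327931  0.026     ] [0.06342138 0.03966444 0.06361943]
1.3179326533184064
cup [[ 0.6169087  -0.29585222  0.028     ]] [[ 0.61694624 -0.31174931  0.028     ]]
bowl [[0.59726546 0.2815529  0.04      ]] [[0.5968657  0.25683295 0.04      ]]
retr [[0.41888595 0.30767246 0.01      ]
 [0.3586429  0.27144735 0.01      ]] [0.38876442 0.28955991 0.01      ] 0.5413865825305869
retr [[0.44150155 0.31688679 0.024     ]
 [0.33736542 0.25257298 0.024     ]] [0.38943348 0.28472988 0.024     ] 0.55325565878473 0.12239525620988569
```

```bash
python3 - <<'E'
from h import *
f=cv2.imread("pics/top0.png")
px=un([(125,27),(24,422),(535,545),(625,147)],220,115)
W=p2w(px,.014);print(np.linalg.norm(W-np.roll(W,-1,0),axis=1))
T=[ 0.55248421,-0.02322636,-0.24602445]
co,si=np.cos(T[2]),np.sin(T[2])
L=lambda x,y:(T[0]+co*x-si*y,T[1]+si*x+co*y)
o=draw(f,215,110,390,260,4.5,[rect(*T,.24,.3,.014),rect(*T,.232,.292,.004),rect(*T,.232,.292,.014),rect(*L(0,.1),T[2],.06,.022,.03),circ(*L(0,-.1),.009,.042),circ(*L(0,-.1),.013,.004)])
cv2.imwrite("pics/o1.png",o)
E
```

```text
[0.23615175 0.29667534 0.2347418  0.29761111]
```

View pics/o1.png

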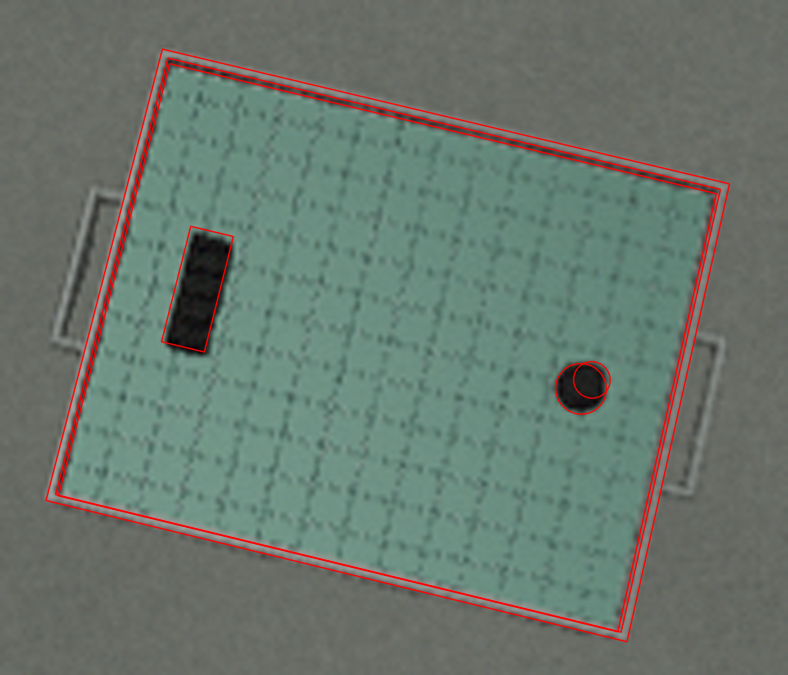

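```bash
python3 - <<'E'
from h import *
f=cv2.imread("pics/top0.png")
b=(0.3738,-.2733,1.318)
a=draw(f,395,245,440,285,8,[rect(*b,.064,.04,.026)])
c=draw(f,400,140,440,180,8,[circ(.6169,-.2959,.017,.028),circ(.6169,-.2959,.014,.028)])
d=draw(f,145,145,190,190,8,[circ(.5973,.2816,.025,.04),circ(.5973,.2816,.022,.04)])
r=(.3888,.2896,.547)
L=lambda x:(r[0]+x*np.cos(r[2]),r[1]+x*np.sin(r[2]))
e=draw(f,140,225,190,292,8,[rect(*r,.13,.016,.01),rect(*L(.064),r[2],.004,.016,.024),rect(*L(-.064),r[2],.004,.016,.024)])
H=max(x.shape[0] for x in(a,c,d)); 
top=np.hstack([np.pad(x,((0,H-x.shape[0]),(0,4),(0,0))) for x in(a,c)])
cv2.imwrite("pics/o2.png",top); cv2.imwrite("pics/o3.png",np.hstack([np.pad(d,((0,e.shape[0]-d.shape[0]),(0,4),(0,0))),e]))
R=Rn.from_rotvec(get_obs()["orientation"]).as_matrix();print(R.round(3))
E
```

```text
[[-0.001  0.34  -0.94 ]
 [ 0.001 -0.94  -0.34 ]
 [-1.    -0.002  0.   ]]
```

View pics/o2.png

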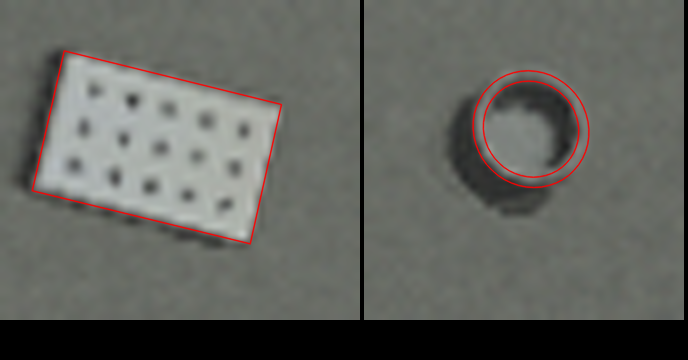

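View pics/o3.png

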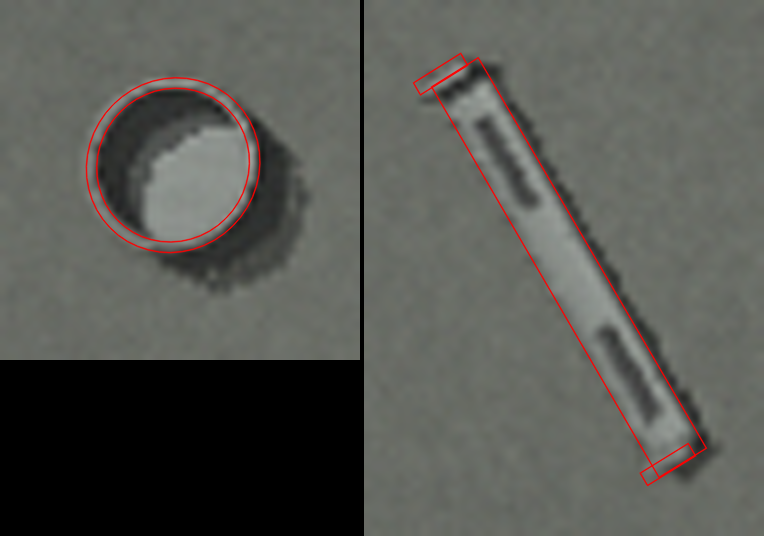

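```bash
cat >> h.py <<'E'
def plan(x,y,z,jaw,name=""):
    o=get_obs(); R0=Rn.from_rotvec(o["orientation"]).as_matrix(); best=None
    for a in(jaw,jaw+np.pi):
        yv=np.array([np.cos(a),np.sin(a),0]);xv=np.array([0,0,-1.])
        Rd=np.c_[xv,yv,np.cross(xv,yv)]; w=Rn.from_matrix(R0.T@Rd).as_rotvec()
        if best is None or np.linalg.norm(w)<np.linalg.norm(best): best=w
    t=R0.T@(np.array([x,y,z])-o["tcp_pos"])
    print(name,"w",best.round(4),"t",t.round(4),"| tcp",o["tcp_pos"].round(4),"j",o["joints"].round(2),"clk",o["clock"],"w",round(o["grip_width"],4))
E
python3 -c "
from h import *
plan(.3738,-.2733,.15,-.253)"
```

```text
w [-9.709e-01 -7.000e-04  1.600e-03] t [ 0.0809 -0.2902 -0.2587] | tcp [ 0.2292 -0.6343  0.2304] j [ 1.12  0.48  0.02  1.56 -0.01  1.11 -0.08] clk 0.1 w 0.0854
```

Emit:
apply_moves(
  series="0 0 0 0 -0.05 -0.04 1; -0.18 0 0 0 -0.1 -0.08 1; -0.36 0 0 0 -0.15 -0.13 1; -0.54 0 0 0 -0.2 -0.18 1; -0.72 0 0 0.03 -0.25 -0.22 1; -0.9 0 0 0.06 -0.29 -0.2587 1; -0.971 0 0.0016 0.0809 -0.2902 -0.2587 1; -0.971 0 0.0016 0.0809 -0.2902 -0.2587 1; -0.971 0 0.0016 0.0809 -0.2902 -0.2587 1; -0.971 0 0.0016 0.0809 -0.2902 -0.2587 1",
  force=40,
)

```text
clock: 1.35
tcp_pos: [0.3742, -0.2756, 0.1514]
orientation: [1.395, 1.073, -1.394]
contact_force: [-0.8, -0.4, 0.2]
grip_width: 0.0852
```

```bash
python3 -c "
from h import *
plan(.3738,-.2733,.005,-.253)
f=grab_frame('top');cv2.imwrite('pics/t1.png',f);f=grab_frame('side');cv2.imwrite('pics/s1.png',f)
print(w2p([.3738,-.2733,.15]))"
```

```text
w [-0.0029  0.0017 -0.003 ] t [ 0.1463 -0.0014 -0.0024] | tcp [ 0.3742 -0.2756  0.1514] j [ 0.78  0.25 -0.32  2.11  0.11  0.79  0.14] clk 1.35 w 0.0852
[[433.96522582 265.92817518]]
```

View pics/t1.png

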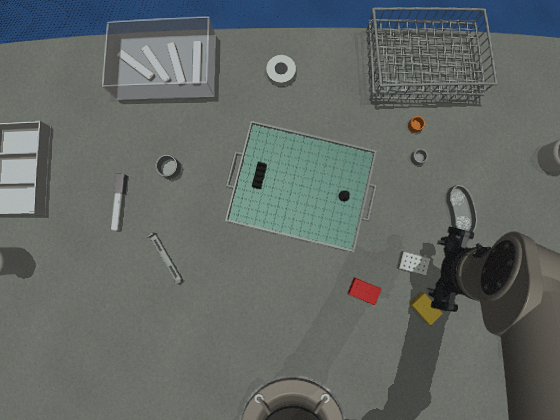

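View pics/s1.png

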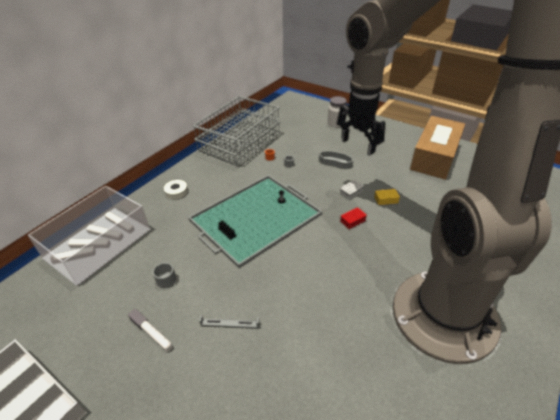

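```bash
python3 -c "
from h import *
plan(.3738,-.2733,.05,-.253)"
```

```text
w [-0.0023  0.0015 -0.0028] t [ 0.1012 -0.0012 -0.0019] | tcp [ 0.3742 -0.2753  0.1512] j [ 0.78  0.25 -0.32  2.11  0.11  0.79  0.14] clk 1.45 w 0.0855
```

Emit:
apply_moves(
  series="0 0 0 0.05 0 0 1; 0 0 0 0.1 0 0 1; 0 0 0 0.1 0 0 1; 0 0 0 0.1 0 0 1; 0 0 0 0.1 0 0 1",
)

```text
clock: 2.08
tcp_pos: [0.3756, -0.2751, 0.0524]
orientation: [1.393, 1.073, -1.391]
contact_force: [0.3, -0.8, -0.0]
grip_width: 0.0856
```

```bash
python3 -c "
from h import *
plan(.3738,-.2733,.005,-.253)
f=grab_frame('top');cv2.imwrite('pics/t2.png',crop(f,380,200,520,340,4))
f=grab_frame('side');cv2.imwrite('pics/s2.png',crop(f,310,120,430,240,5))"
```

```text
w [-0.0005  0.0021 -0.005 ] t [ 0.0474 -0.0024 -0.0014] | tcp [ 0.3756 -0.2751  0.0524] j [ 0.73  0.42 -0.28  2.17  0.21  0.56  0.04] clk 2.075 w 0.0856
```

View pics/t2.png

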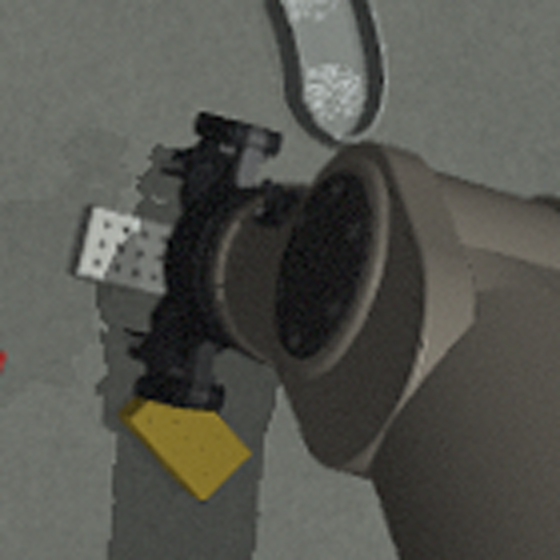

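View pics/s2.png

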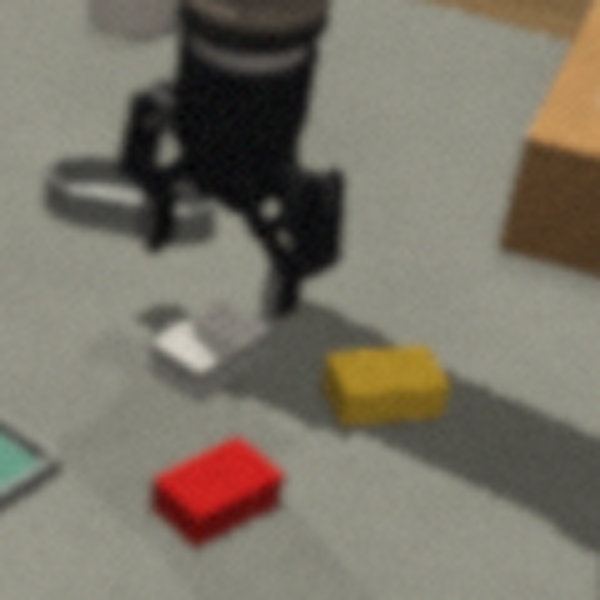

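```bash
python3 -c "
from h import *
W=p2w(un([(283,297),(330,250),(342,252),(297,300)],340,230),.026)
d=W[:,:2]-[.3738,-.2733];c,s=np.cos(-.253),np.sin(-.253)
print(np.c_[d@[c,s],d@[-s,c]].round(3))"
```

```text
[[-0.091 -0.013]
 [-0.059 -0.033]
 [-0.059 -0.04 ]
 [-0.09  -0.021]]
```

Emit:
apply_moves(
  series="0 0.002 -0.005 0 -0.0024 -0.0014 0.75; 0 0.002 -0.005 0.02 -0.0024 -0.0014 0.75; 0 0.002 -0.005 0.04 -0.0024 -0.0014 0.75; 0 0.002 -0.005 0.047 -0.0024 -0.0014 0.75; 0 0.002 -0.005 0.047 -0.0024 -0.0014 0.75; 0 0.002 -0.005 0.047 -0.0024 -0.0014 0.75",
)

```text
clock: 2.92
tcp_pos: [0.3727, -0.2724, 0.004]
orientation: [1.393, 1.082, -1.395]
contact_force: [0.7, -0.2, 1.2]
grip_width: 0.0641
```

```bash
python3 -c "
from h import *
plan(.3738,-.2733,.005,-.253)
print(get_obs()['contact_force'])
f=grab_frame('side');cv2.imwrite('pics/s3.png',crop(f,310,120,430,240,5))"
```

```text
w [-0.0001 -0.001   0.0027] t [-0.001   0.0013  0.0006] | tcp [ 0.3727 -0.2724  0.004 ] j [ 0.69  0.52 -0.24  2.2   0.26  0.46 -0.  ] clk 2.925 w 0.0641
[ 0.69125182 -0.18851317  1.18847913]
```

View pics/s3.png

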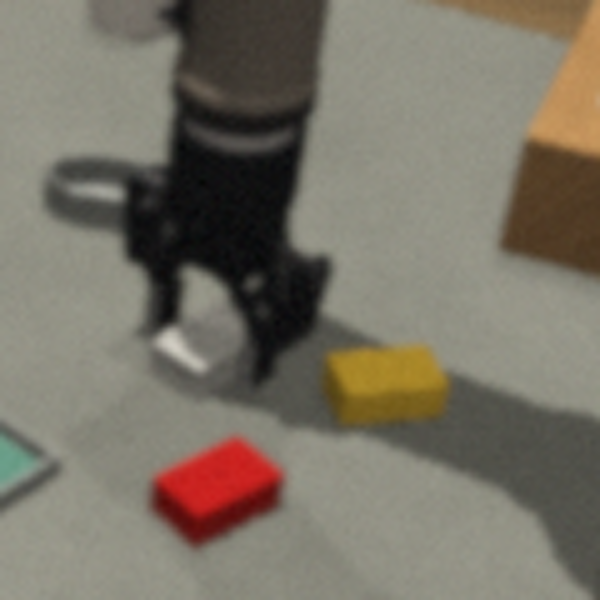

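Emit:
apply_moves(
  series="0 0 0 -0.001 0.001 0 0.3; 0 0 0 -0.001 0.001 0 0.3; 0 0 0 -0.001 0.001 0 0.3; 0 0 0 -0.001 0.001 0 0.3; 0 0 0 -0.001 0.001 0 0.3; 0 0 0 -0.001 0.001 0 0.3",
  force=50,
)

```text
clock: 3.72
tcp_pos: [0.374, -0.2728, 0.0053]
orientation: [1.393, 1.081, -1.394]
contact_force: [-0.8, 0.3, 7.4]
grip_width: 0.0391
```

```bash
python3 -c "
from h import *
plan(.3738,-.2733,.005,-.253)
print(get_obs()['contact_force'])"
```

```text
w [-0.     -0.0007  0.0021] t [ 0.0003 -0.0001  0.0006] | tcp [ 0.374  -0.2728  0.0053] j [ 0.69  0.51 -0.24  2.19  0.26  0.46 -0.  ] clk 3.725 w 0.0391
[-0.77295443  0.31479089  7.41026223]
```

Emit:
apply_moves(
  series="0 0 0 -0.03 0 0 0.3; 0 0 0 -0.07 0 0 0.3; 0 0 0 -0.1 0 0 0.3; 0 0 0 -0.1 0 0 0.3; 0 0 0 -0.1 0 0 0.3",
)

```text
clock: 4.35
tcp_pos: [0.3729, -0.2724, 0.1037]
orientation: [1.393, 1.083, -1.396]
contact_force: [-0.5, 1.0, -2.5]
grip_width: 0.0393
```

```bash
python3 -c "
from h import *
plan(.5525,-.0232,.1,-.246)
print(get_obs()['contact_force'])"
```

```text
w [-0.0071 -0.0015  0.0046] t [ 0.0036  0.1114 -0.2862] | tcp [ 0.3729 -0.2724  0.1037] j [ 0.77  0.33 -0.32  2.14  0.16  0.69  0.09] clk 4.35 w 0.0393
[-0.49506775  0.96787118 -2.54634433]
```

Emit:
apply_moves(
  series="0 0 0 0 0.015 -0.04 0.3; 0 0 0 0 0.032 -0.085 0.3; 0 0 0 0 0.052 -0.135 0.3; 0 0 0 0 0.072 -0.185 0.3; 0 0 0 0 0.09 -0.235 0.3; -0.005 0 0.004 0 0.105 -0.27 0.3; -0.007 -0.001 0.004 0.003 0.1114 -0.2862 0.3; -0.007 -0.001 0.004 0.003 0.1114 -0.2862 0.3; -0.007 -0.001 0.004 0.003 0.1114 -0.2862 0.3; -0.007 -0.001 0.004 0.003 0.1114 -0.2862 0.3",
)

```text
clock: 5.6
tcp_pos: [0.5522, -0.0254, 0.1012]
orientation: [1.389, 1.081, -1.39]
contact_force: [0.0, 1.2, -1.6]
grip_width: 0.0392
```

```bash
python3 -c "
from h import *
plan(.5525,-.0232,.03,-.246)
f=grab_frame('top');cv2.imwrite('pics/t4.png',crop(f,220,110,400,260,4))
f=grab_frame('side');cv2.imwrite('pics/s4.png',crop(f,180,100,380,280,4))"
```

```text
w [-0.0025  0.0008  0.0002] t [ 0.0712 -0.0003 -0.0022] | tcp [ 0.5522 -0.0254  0.1012] j [ 0.23  0.47 -0.37  1.94  0.24  0.78 -0.53] clk 5.6 w 0.0392
```

View pics/t4.png

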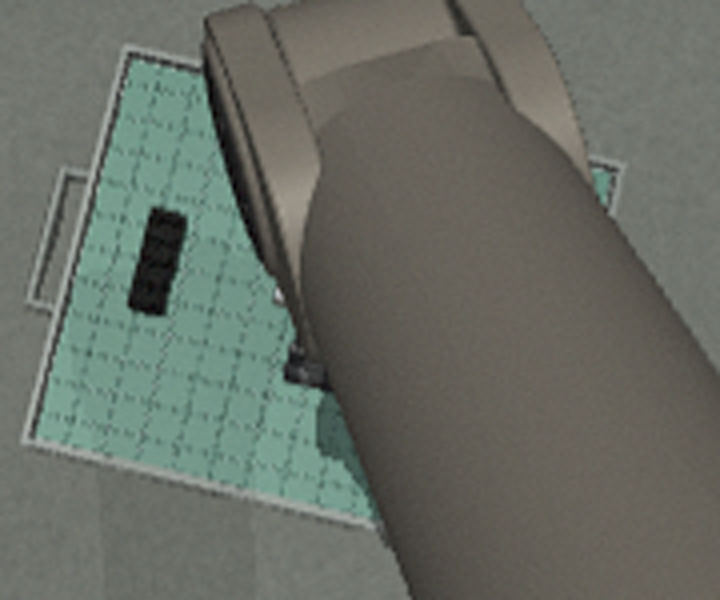

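View pics/s4.png

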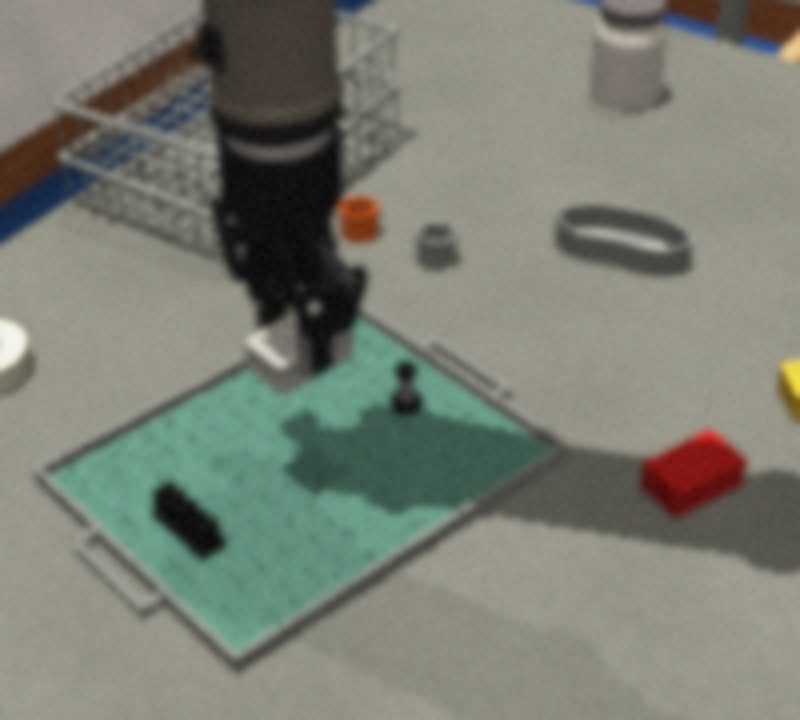

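Emit:
apply_moves(
  series="0 0 0 0.03 0 -0.002 0.3; 0 0 0 0.06 0 -0.002 0.3; 0 0 0 0.068 0 -0.002 0.3; 0 0 0 0.068 0 -0.002 0.3; 0 0 0 0.068 0 -0.002 0.3; 0 0 0 0.068 0 -0.002 0.3",
)

```text
clock: 6.45
tcp_pos: [0.5544, -0.0216, 0.0344]
orientation: [1.39, 1.081, -1.386]
contact_force: [-0.7, -0.4, -2.5]
grip_width: 0.0391
```

```bash
python3 -c "
from h import *
plan(.5525,-.0232,.0098,-.246)"
```

```text
w [-0.0003 -0.0007 -0.0022] t [ 0.0246 -0.0015  0.0021] | tcp [ 0.5544 -0.0216  0.0344] j [ 0.19  0.57 -0.33  1.97  0.3   0.65 -0.58] clk 6.45 w 0.0391
```

Emit:
apply_moves(
  series="0 0 -0.002 0.01 -0.0015 0.002 0.3; 0 0 -0.002 0.018 -0.0015 0.002 0.3; 0 0 -0.002 0.018 -0.0015 0.002 0.3; 0 0 -0.002 0.018 -0.0015 0.002 0.3; 0 0 -0.002 0.018 -0.0015 0.002 0.3",
)

```text
clock: 7.08
tcp_pos: [0.5519, -0.023, 0.0155]
orientation: [1.388, 1.084, -1.389]
contact_force: [-0.3, -1.0, -1.9]
grip_width: 0.0387
```

```bash
python3 -c "
from h import *
plan(.5525,-.0232,.0098,-.246)"
```

```text
w [ 0.     -0.0004  0.0013] t [0.0057 0.0007 0.0001] | tcp [ 0.5519 -0.023   0.0155] j [ 0.18  0.6  -0.32  1.98  0.31  0.61 -0.59] clk 7.075 w 0.0387
```

Emit:
apply_moves(
  series="0 0 0.001 0.003 0.0006 0 0.3; 0 0 0.001 0.0055 0.0006 0 0.3; 0 0 0.001 0.0055 0.0006 0 0.3; 0 0 0.001 0.0055 0.0006 0 0.3",
)

```text
clock: 7.58
tcp_pos: [0.5522, -0.0232, 0.0098]
orientation: [1.388, 1.083, -1.388]
contact_force: [1.1, -0.8, -2.1]
grip_width: 0.039
```

```bash
python3 -c "
from h import *
plan(.5525,-.0232,.0098,-.246);print(get_obs()['contact_force'])"
```

```text
w [-0.     -0.0003  0.0007] t [ 0.      0.0003 -0.    ] | tcp [ 0.5522 -0.0232  0.0098] j [ 0.18  0.61 -0.32  1.98  0.32  0.6  -0.6 ] clk 7.575 w 0.039
[ 1.07367837 -0.82687774 -2.12353008]
```

Emit:
apply_moves(
  series="0 0 0 0.001 0.0003 0 0.3; 0 0 0 0.001 0.0003 0 0.3; 0 0 0 0.001 0.0003 0 0.5; 0 0 0 0.001 0.0003 0 0.55; 0 0 0 0.001 0.0003 0 0.65; 0 0 0 0.001 0.0003 0 0.7; 0 0 0 0.001 0.0003 0 0.7; 0 0 0 -0.03 0 0 0.7; 0 0 0 -0.09 0 0 0.7; 0 0 0 -0.12 0 0 0.7; 0 0 0 -0.12 0 0 0.7",
)

```text
clock: 8.95
tcp_pos: [0.5542, -0.0232, 0.1325]
orientation: [1.391, 1.08, -1.384]
contact_force: [-0.7, 0.0, -0.7]
grip_width: 0.0596
```

```bash
python3 -c "
from h import *
plan(.6169,-.2959,.12,-.8);print(get_obs()['contact_force'])"
```

```text
w [ 0.5538 -0.0027 -0.0042] t [0.0128 0.1272 0.2492] | tcp [ 0.5542 -0.0232  0.1325] j [ 0.24  0.43 -0.39  1.92  0.22  0.83 -0.51] clk 8.95 w 0.0596
[-0.65160622  0.02667445 -0.68308788]
```

Emit:
apply_moves(
  series="0.1 0 0 0 0.02 0.04 0.7; 0.25 0 0 0 0.045 0.09 0.7; 0.4 0 0 0 0.07 0.14 0.7; 0.554 -0.002 -0.004 0 0.095 0.19 0.7; 0.554 -0.002 -0.004 0.01 0.12 0.235 0.7; 0.554 -0.002 -0.004 0.0128 0.1272 0.2492 0.7; 0.554 -0.002 -0.004 0.0128 0.1272 0.2492 0.7; 0.554 -0.002 -0.004 0.0128 0.1272 0.2492 0.7; 0.554 -0.002 -0.004 0.0128 0.1272 0.2492 0.7",
)

```text
clock: 10.07
tcp_pos: [0.6154, -0.2936, 0.1172]
orientation: [1.765, 0.723, -1.772]
contact_force: [-0.2, 0.8, -1.1]
grip_width: 0.0596
```

```bash
python3 -c "
from h import *
f=grab_frame('top');cv2.imwrite('pics/t5.png',f)
T=[ 0.5525,-0.0232,-0.246]
cv2.imwrite('pics/t5b.png',draw(f,230,115,380,255,5,[rect(*T,.24,.3,.014),rect(T[0],T[1],T[2],.04,.064,.03)]))
plan(.6169,-.2959,.06,-.8)"
```

```text
w [0.0023 0.0024 0.004 ] t [ 0.0573  0.0026 -0.    ] | tcp [ 0.6153 -0.2941  0.1173] j [ 0.49  0.61 -0.19  1.62  0.14  0.93 -0.55] clk 10.125 w 0.0597
```

View pics/t5b.png

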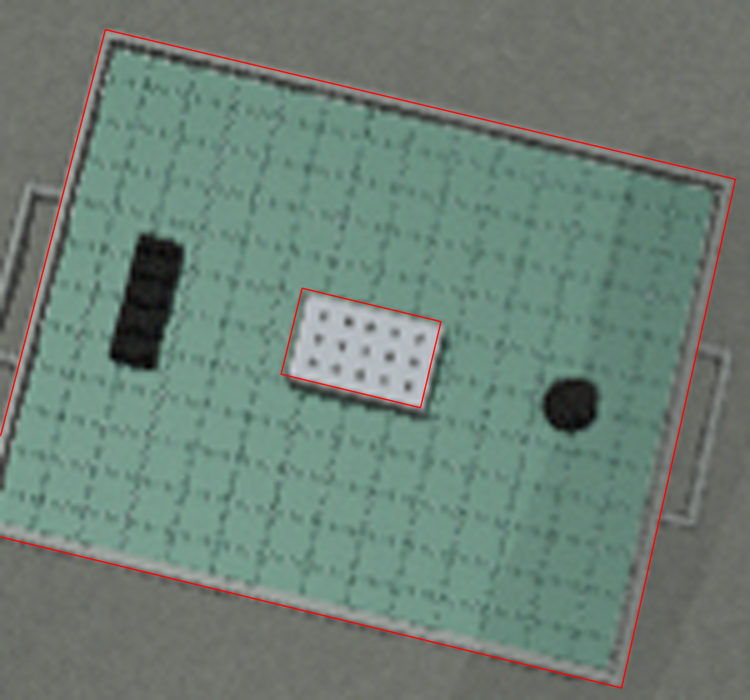

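View pics/t5.png

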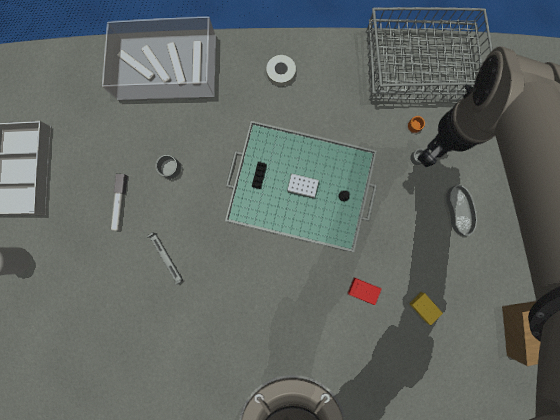

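Emit:
apply_moves(
  series="0.002 0.002 0.004 0.03 0.0026 0 0.7; 0.002 0.002 0.004 0.055 0.0026 0 0.7; 0.002 0.002 0.004 0.055 0.0026 0 0.7; 0.002 0.002 0.004 0.055 0.0026 0 0.7; 0.002 0.002 0.004 0.055 0.0026 0 0.7",
)

```text
clock: 10.75
tcp_pos: [0.6175, -0.2979, 0.0635]
orientation: [1.771, 0.714, -1.769]
contact_force: [-0.3, -0.9, 0.4]
grip_width: 0.0594
```

```bash
python3 -c "
from h import *
plan(.6169,-.2959,.008,-.8)
print(p2w((np.array([363.5,349])+.5)/5-.5+[230,115],.03))
f=grab_frame('side');cv2.imwrite('pics/s5.png',crop(f,240,100,340,200,5))"
```

```text
w [-0.0018  0.     -0.0023] t [ 0.0555 -0.002  -0.001 ] | tcp [ 0.6175 -0.2979  0.0635] j [ 0.48  0.68 -0.18  1.64  0.15  0.84 -0.56] clk 10.75 w 0.0594
[[ 0.55173909 -0.02445693  0.03      ]]
```

View pics/s5.png

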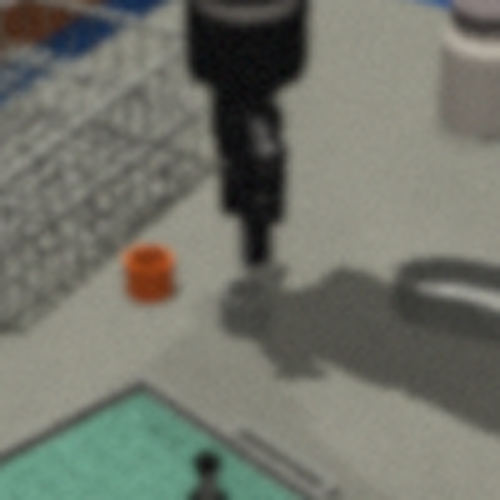

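Emit:
apply_moves(
  series="-0.002 0 -0.002 0.02 -0.002 -0.001 0.7; -0.002 0 -0.002 0.04 -0.002 -0.001 0.7; -0.002 0 -0.002 0.054 -0.002 -0.001 0.7; -0.002 0 -0.002 0.054 -0.002 -0.001 0.7; -0.002 0 -0.002 0.054 -0.002 -0.001 0.7",
)

```text
clock: 11.42
tcp_pos: [0.6161, -0.2958, 0.008]
orientation: [1.769, 0.719, -1.771]
contact_force: [-0.4, 0.0, 0.5]
grip_width: 0.0599
```

```bash
python3 -c "
from h import *
plan(.6169,-.2959,.008,-.8)"
```

```text
w [-0.      0.0009  0.0016] t [-0.      0.0007 -0.0005] | tcp [ 0.6161 -0.2958  0.008 ] j [ 0.47  0.75 -0.17  1.66  0.17  0.75 -0.58] clk 11.425 w 0.0599
```

Emit:
apply_moves(
  series="0 0.001 0.001 0 0.0006 -0.0005 0.2; 0 0.001 0.001 0 0.0006 -0.0005 0.2; 0 0.001 0.001 0 0.0006 -0.0005 0.2; 0 0.001 0.001 0 0.0006 -0.0005 0.2; 0 0.001 0.001 0 0.0006 -0.0005 0.2; 0 0.001 0.001 0 0.0006 -0.0005 0.2; 0 0.001 0.001 0 0.0006 -0.0005 0.2",
  force=30,
)

```text
clock: 12.3
tcp_pos: [0.6173, -0.2961, 0.0089]
orientation: [1.77, 0.717, -1.769]
contact_force: [-0.3, -0.7, 5.9]
grip_width: 0.0318
```

```bash
python3 -c "
from h import *
plan(.6169,-.2959,.008,-.8)"
```

```text
w [-0.0001 -0.0006 -0.0007] t [ 0.0009 -0.0004  0.0002] | tcp [ 0.6173 -0.2961  0.0089] j [ 0.47  0.75 -0.17  1.66  0.17  0.75 -0.58] clk 12.3 w 0.0318
```

Emit:
apply_moves(
  series="0 0 0 -0.02 0 0 0.2; 0 0 0 -0.07 0 0 0.2; 0 0 0 -0.11 0 0 0.2; 0 0 0 -0.11 0 0 0.2; 0 0 0 -0.11 0 0 0.2",
)

```text
clock: 12.92
tcp_pos: [0.6161, -0.2957, 0.118]
orientation: [1.769, 0.719, -1.771]
contact_force: [-0.4, -0.5, -1.2]
grip_width: 0.032
```

```bash
python3 -c "
from h import *
plan(.552,-.024,.13,-.8)
f=grab_frame('side');cv2.imwrite('pics/s6.png',crop(f,240,80,340,180,5))
f=grab_frame('top');cv2.imwrite('pics/t6.png',crop(f,390,100,470,200,5))"
```

```text
w [-0.0001  0.0004  0.0014] t [-0.0117 -0.2396 -0.1433] | tcp [ 0.6161 -0.2957  0.118 ] j [ 0.49  0.61 -0.19  1.62  0.14  0.93 -0.55] clk 12.925 w 0.032
```

View pics/s6.png

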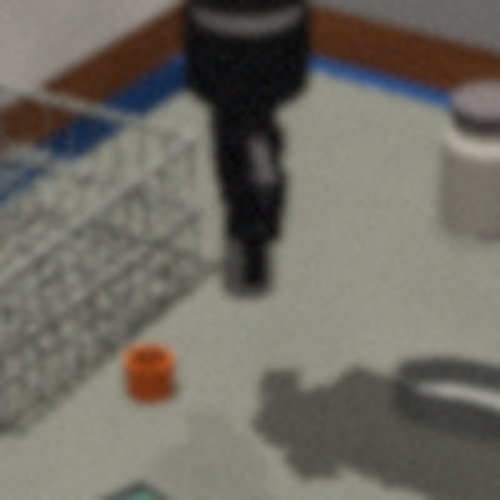

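View pics/t6.png

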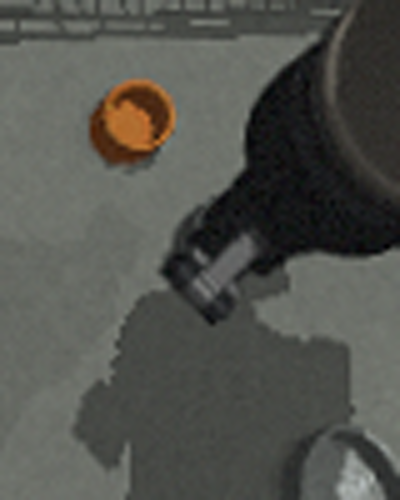

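Emit:
apply_moves(
  series="0 0 0 0 -0.03 -0.018 0.2; 0 0 0 0 -0.075 -0.045 0.2; 0 0 0 0 -0.12 -0.072 0.2; 0 0 0 0 -0.165 -0.1 0.2; 0 0 0 0 -0.21 -0.125 0.2; 0 0 0 0 -0.235 -0.141 0.2; 0 0 0.001 0 -0.2396 -0.1433 0.2; 0 0 0.001 0 -0.2396 -0.1433 0.2; 0 0 0.001 0 -0.2396 -0.1433 0.2",
)

```text
clock: 14.15
tcp_pos: [0.5526, -0.026, 0.1178]
orientation: [1.77, 0.715, -1.772]
contact_force: [-0.4, -0.0, -0.3]
grip_width: 0.0317
```

```bash
python3 -c "
from h import *
plan(.552,-.024,.055,-.8)"
```

```text
w [-0.0025  0.0009 -0.0003] t [ 0.0628 -0.0019 -0.001 ] | tcp [ 0.5526 -0.026   0.1178] j [ 0.13  0.43 -0.25  1.94  0.15  0.79 -1.  ] clk 14.15 w 0.0317
```

Emit:
apply_moves(
  series="-0.002 0 0 0.03 -0.0019 -0.001 0.2; -0.002 0 0 0.055 -0.0019 -0.001 0.2; -0.002 0 0 0.066 -0.0019 -0.001 0.2; -0.002 0 0 0.066 -0.0019 -0.001 0.2; -0.002 0 0 0.066 -0.0019 -0.001 0.2",
)

```text
clock: 14.78
tcp_pos: [0.5527, -0.0223, 0.0529]
orientation: [1.77, 0.718, -1.767]
contact_force: [0.3, 0.4, 0.8]
grip_width: 0.032
```

```bash
python3 -c "
from h import *
plan(.552,-.024,.043,-.8)
f=grab_frame('side');cv2.imwrite('pics/s7.png',crop(f,200,140,320,260,5))
f=grab_frame('top');cv2.imwrite('pics/t7.png',crop(f,250,120,370,240,5))"
```

```text
w [ 0.0015 -0.0009 -0.0011] t [0.0099 0.0007 0.0017] | tcp [ 0.5527 -0.0223  0.0529] j [ 0.11  0.53 -0.23  1.97  0.19  0.66 -1.04] clk 14.775 w 0.032
```

View pics/s7.png

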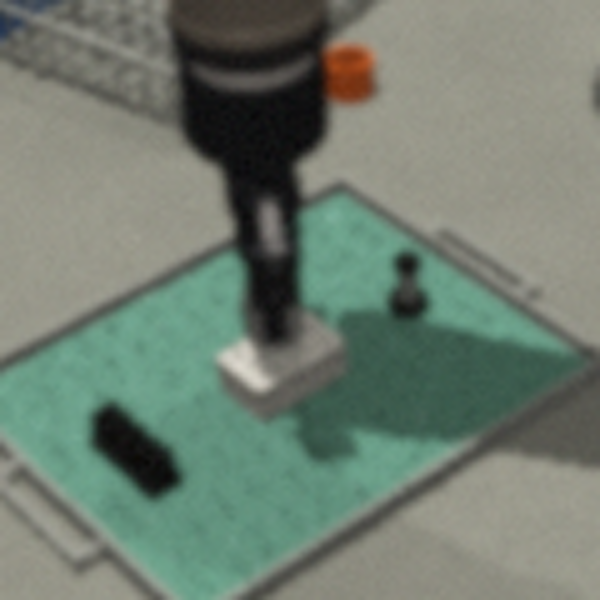

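View pics/t7.png

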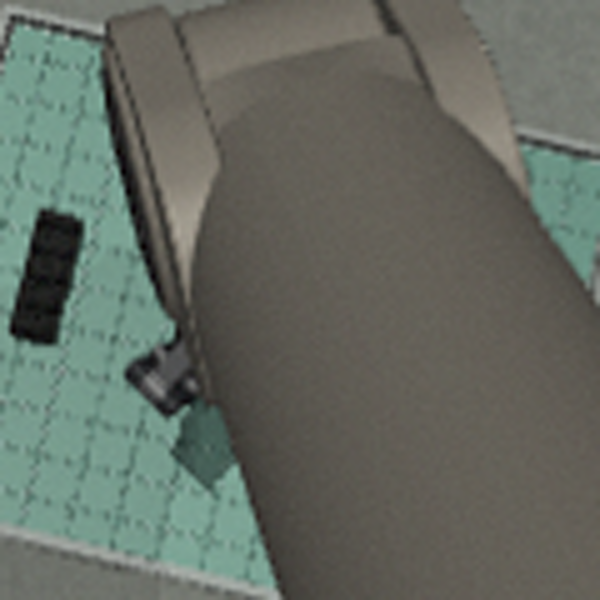

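Emit:
apply_moves(
  series="0.001 0 -0.001 0.005 0.0007 0.0017 0.2; 0.001 0 -0.001 0.0105 0.0007 0.0017 0.2; 0.001 0 -0.001 0.0105 0.0007 0.0017 0.2; 0.001 0 -0.001 0.0105 0.0007 0.0017 0.2",
)

```text
clock: 15.38
tcp_pos: [0.5512, -0.0236, 0.0415]
orientation: [1.769, 0.72, -1.77]
contact_force: [-0.3, -0.3, -0.7]
grip_width: 0.0321
```

```bash
python3 -c "
from h import *
plan(.552,-.024,.039,-.8);print(get_obs()['contact_force'])"
```

```text
w [0.0011 0.0002 0.0011] t [ 0.0025  0.0008 -0.0004] | tcp [ 0.5512 -0.0236  0.0415] j [ 0.11  0.54 -0.23  1.98  0.19  0.64 -1.04] clk 15.375 w 0.0321
[-0.26621498 -0.27493435 -0.7061772 ]
```

Emit:
apply_moves(
  series="0 0 0 0.0015 0.0006 -0.0004 0.2; 0 0 0 0.0025 0.0006 -0.0004 0.2; 0 0 0 0.0025 0.0006 -0.0004 0.2; 0 0 0 0.0025 0.0006 -0.0004 0.2",
)

```text
clock: 15.88
tcp_pos: [0.5519, -0.0239, 0.0391]
orientation: [1.769, 0.72, -1.77]
contact_force: [-0.9, -0.0, 0.3]
grip_width: 0.0321
```

```bash
python3 -c "
from h import *
plan(.552,-.024,.039,-.8);print(get_obs()['contact_force'])"
```

```text
w [0.001  0.     0.0009] t [0.0001 0.0002 0.    ] | tcp [ 0.5519 -0.0239  0.0391] j [ 0.11  0.55 -0.22  1.98  0.19  0.64 -1.04] clk 15.875 w 0.0321
[-0.87930711 -0.02950174  0.25445872]
```

Emit:
apply_moves(
  series="0 0 0 0.0008 0 0 0.2; 0 0 0 0.0008 0 0 0.36; 0 0 0 0.0008 0 0 0.4; 0 0 0 0.0008 0 0 0.45; 0 0 0 0.0008 0 0 0.6; 0 0 0 0.0008 0 0 0.7; 0 0 0 0.0008 0 0 0.7; 0 0 0 -0.03 0 0 0.7; 0 0 0 -0.09 0 0 0.7; 0 0 0 -0.13 0 0 0.7; 0 0 0 -0.13 0 0 0.7; 0 0 0 -0.13 0 0 0.7",
)

```text
clock: 17.38
tcp_pos: [0.5514, -0.0241, 0.1686]
orientation: [1.768, 0.72, -1.77]
contact_force: [-0.4, 0.0, -0.6]
grip_width: 0.0599
```

```bash
python3 -c "
from h import *
plan(.3888,.2896,.15,.547-np.pi/2)
f=grab_frame('side');cv2.imwrite('pics/s8.png',crop(f,200,140,320,260,5))"
```

```text
w [0.2247 0.0009 0.0013] t [ 0.019  -0.3382 -0.1022] | tcp [ 0.5514 -0.0241  0.1686] j [ 0.15  0.36 -0.27  1.9   0.12  0.9  -0.98] clk 17.375 w 0.0599
```

View pics/s8.png

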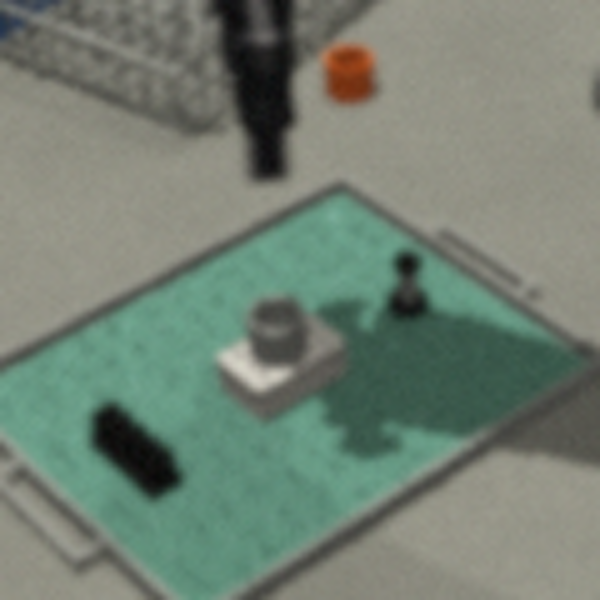

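Emit:
apply_moves(
  series="0 0 0 0 -0.04 -0.012 0.6; 0.04 0 0 0 -0.09 -0.027 0.6; 0.1 0 0 0 -0.14 -0.042 0.6; 0.16 0 0 0 -0.19 -0.057 0.6; 0.22 0 0 0 -0.24 -0.073 0.6; 0.225 0 0 0 -0.29 -0.088 0.6; 0.225 0 0 0.01 -0.325 -0.099 0.6; 0.225 0 0 0.019 -0.3382 -0.1022 0.6; 0.225 0 0 0.019 -0.3382 -0.1022 0.6; 0.225 0 0 0.019 -0.3382 -0.1022 0.6",
)

```text
clock: 18.68
tcp_pos: [0.3895, 0.2886, 0.1499]
orientation: [1.911, 0.535, -1.915]
contact_force: [-0.0, 0.3, -0.8]
grip_width: 0.051
```

```bash
python3 -c "
from h import *
plan(.3888,.2896,.04,.547-np.pi/2)
f=grab_frame('top');cv2.imwrite('pics/t9.png',f)
T=[ 0.5525,-0.0232,-0.246]; c=T[:2]
cv2.imwrite('pics/t9b.png',draw(f,280,160,330,210,12,[rect(*T,.04,.064,.03),circ(*c,.017,.058),circ(*c,.014,.058)]))"
```

```text
w [-0.0012  0.0017  0.0004] t [ 1.099e-01 -1.200e-03 -1.000e-04] | tcp [0.3895 0.2886 0.1499] j [-0.42  0.3  -0.4   2.06  0.16  0.82 -1.94] clk 18.675 w 0.051
```

View pics/t9b.png

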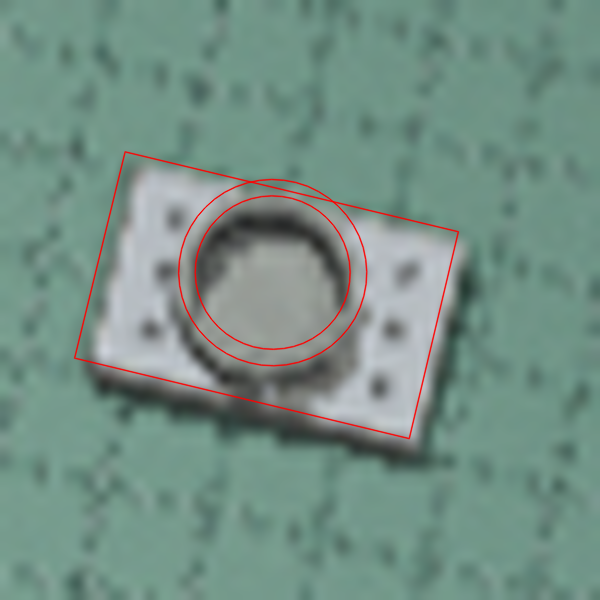

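View pics/t9.png

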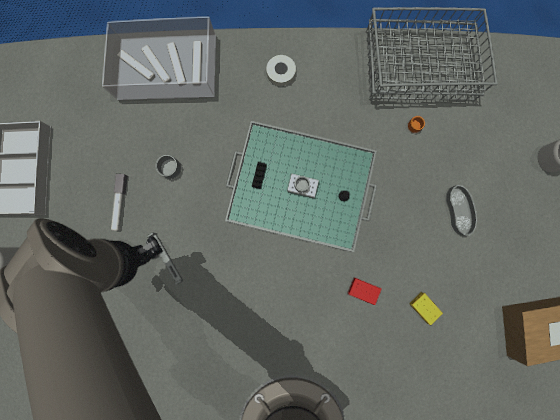

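```bash
python3 -c "
from h import *
f=cv2.imread('pics/t9.png')
a=crop(f,288,168,320,204,16)
g=cv2.createCLAHE(3,(4,4)).apply(cv2.cvtColor(a,cv2.COLOR_BGR2GRAY))
cv2.imwrite('pics/z1.png',g)
for z in(.03,.033,.058):print(z,(w2p([.5525,-.0232,z])-[288,168]+.5)*16-.5)
"
```

```text
0.03 [[227.24285587 264.57839856]]
0.033 [[228.06527025 261.47183246]]
0.058 [[235.1342108 234.7678053]]
```

View pics/z1.png

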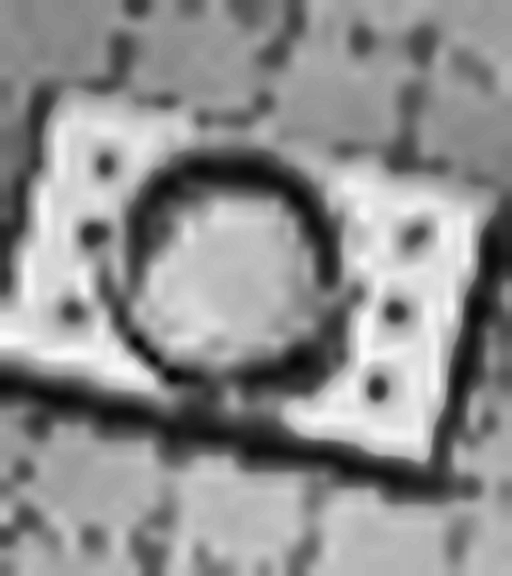

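```bash
python3 -c "
from h import *
def dr(img,x0,y0,x1,y1,k,polys,n,col):
    o=crop(img,x0,y0,x1,y1,k)
    for P in polys:
        q=(w2p(P,n)-[x0,y0]+.5)*k-.5
        cv2.polylines(o,[np.round(q*8).astype(int)],True,col,1,cv2.LINE_AA,3)
    return o
s=cv2.resize(cv2.imread('pics/s8.png'),(120,120),interpolation=cv2.INTER_AREA)
S=np.zeros((420,560,3),np.uint8);S[140:260,200:320]=s
b=(.5517,-.0245,-.246)
outs=[]
for c in [(.5517,-.0245),(.549,-.0240)]:
    P=[rect(*b,.04,.064,.03),circ(*c,.017,.058),circ(*c,.017,.03)]
    outs.append(np.hstack([dr(S,235,190,275,230,9,P,'side',(0,0,255)),dr(cv2.imread('pics/t9.png'),284,165,324,205,9,P,'top',(0,0,255))]))
cv2.imwrite('pics/z2.png',np.vstack(outs)[:,:]);print(outs[0].shape)
"
python3 -c "
import cv2;a=cv2.imread('pics/z2.png');cv2.imwrite('pics/z2.png',cv2.resize(a,(600,600)))"
```

```text
(360, 720, 3)
```

View pics/z2.png

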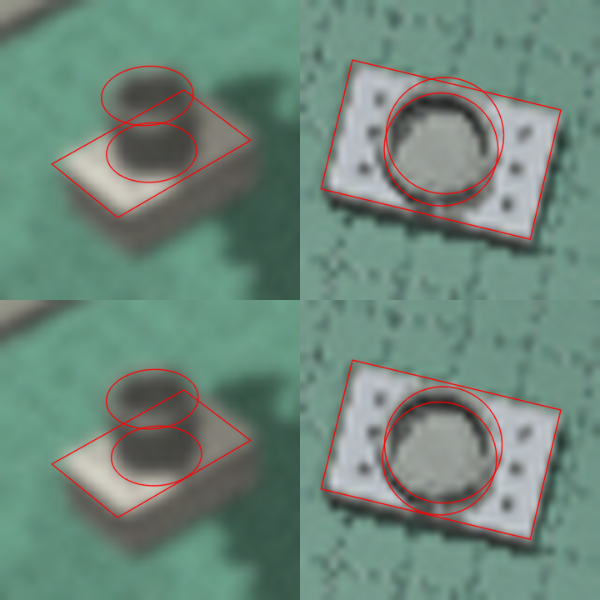

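Emit:
apply_moves(
  series="0 0.001 0 0.04 -0.001 0 0.5; 0 0.001 0 0.09 -0.001 0 0.5; 0 0.001 0 0.11 -0.001 0 0.5; 0 0.001 0 0.11 -0.001 0 0.5; 0 0.001 0 0.11 -0.001 0 0.5",
)

```text
clock: 19.35
tcp_pos: [0.3897, 0.2907, 0.0414]
orientation: [1.916, 0.537, -1.912]
contact_force: [0.0, 0.2, 0.5]
grip_width: 0.0425
```

```bash
python3 -c "
from h import *
plan(.3888,.2896,.006,.547-np.pi/2)
f=grab_frame('side');cv2.imwrite('pics/s10.png',crop(f,170,240,310,380,4))"
```

```text
w [-0.0013 -0.0023  0.0009] t [0.0354 0.0005 0.0015] | tcp [0.3897 0.2907 0.0414] j [-0.49  0.48 -0.34  2.13  0.28  0.58 -2.06] clk 19.35 w 0.0425
```

View pics/s10.png

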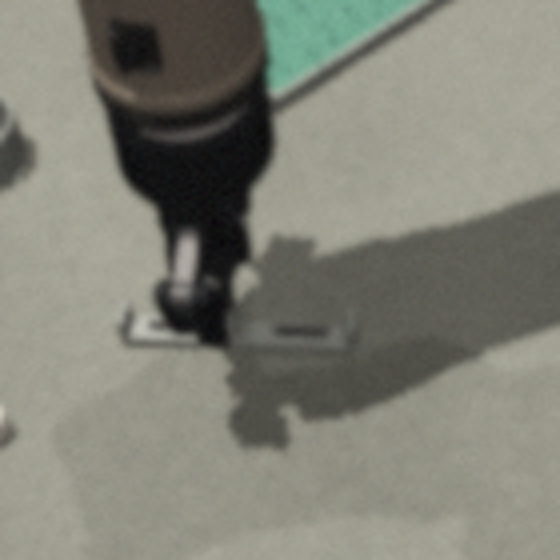

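Emit:
apply_moves(
  series="-0.001 -0.002 0.001 0.015 0.0005 0.0015 0.5; -0.001 -0.002 0.001 0.03 0.0005 0.0015 0.5; -0.001 -0.002 0.001 0.0355 0.0005 0.0015 0.5; -0.001 -0.002 0.001 0.0355 0.0005 0.0015 0.5; -0.001 -0.002 0.001 0.0355 0.0005 0.0015 0.5",
)

```text
clock: 20.02
tcp_pos: [0.3878, 0.2897, 0.005]
orientation: [1.911, 0.537, -1.913]
contact_force: [0.0, -0.7, 0.2]
grip_width: 0.0426
```

```bash
python3 -c "
from h import *
plan(.3888,.2896,.005,.547-np.pi/2)
f=grab_frame('side');cv2.imwrite('pics/s11.png',crop(f,170,240,310,380,4))"
```

```text
w [ 0.0009  0.0011 -0.    ] t [ 0.      0.0006 -0.0008] | tcp [0.3878 0.2897 0.005 ] j [-0.52  0.54 -0.31  2.14  0.33  0.5  -2.1 ] clk 20.025 w 0.0426
```

View pics/s11.png

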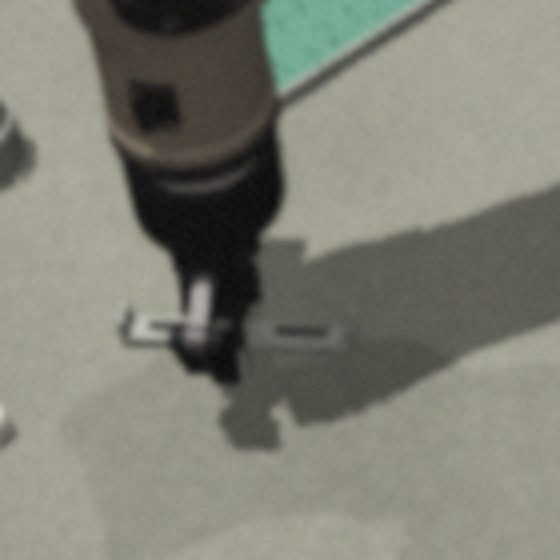

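Emit:
apply_moves(
  series="0 0.001 0 0 0.0005 -0.0008 0.3; 0 0.001 0 0 0.0005 -0.0008 0.05; 0 0.001 0 0 0.0005 -0.0008 0.05; 0 0.001 0 0 0.0005 -0.0008 0.05; 0 0.001 0 0 0.0005 -0.0008 0.05; 0 0.001 0 0 0.0005 -0.0008 0.05; 0 0.001 0 0 0.0005 -0.0008 0.05",
  force=50,
)

```text
clock: 20.95
tcp_pos: [0.3891, 0.2895, 0.0054]
orientation: [1.913, 0.537, -1.911]
contact_force: [-0.8, -0.8, 5.9]
grip_width: 0.0137
```

```bash
python3 -c "
from h import *
plan(.3888,.2896,.005,.547-np.pi/2)"
```

```text
w [ 0.0006 -0.0005 -0.0003] t [ 0.0004 -0.0002  0.0002] | tcp [0.3891 0.2895 0.0054] j [-0.52  0.54 -0.31  2.14  0.33  0.5  -2.1 ] clk 20.95 w 0.0137
```

Emit:
apply_moves(
  series="0 0 0 -0.02 0 0 0.05; 0 0 0 -0.07 0 0 0.05; 0 0 0 -0.12 0 0 0.05; 0 0 0 -0.12 0 0 0.05; 0 0 0 -0.12 0 0 0.05",
)

```text
clock: 21.58
tcp_pos: [0.3884, 0.2889, 0.1244]
orientation: [1.911, 0.536, -1.912]
contact_force: [0.2, -1.5, -0.4]
grip_width: 0.014
```

```bash
python3 -c "
from h import *
plan(.6107,-.0378,.125,-.246)
f=grab_frame('side');cv2.imwrite('pics/s12.png',crop(f,150,200,330,360,4))
f=grab_frame('top');cv2.imwrite('pics/t12.png',crop(f,80,200,220,320,4))"
```

```text
w [-7.773e-01  1.000e-03 -1.000e-04] t [-0.0004  0.3947 -0.0197] | tcp [0.3884 0.2889 0.1244] j [-0.42  0.34 -0.41  2.08  0.19  0.76 -1.97] clk 21.575 w 0.014
```

View pics/s12.png

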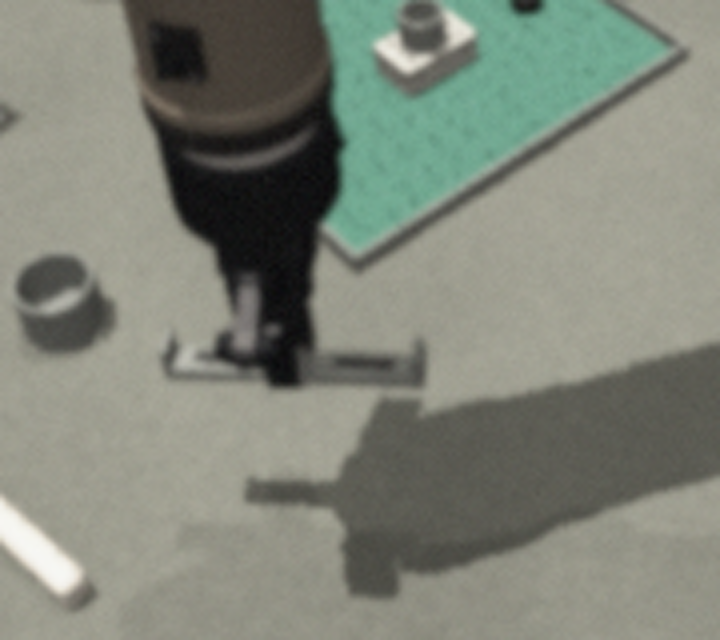

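View pics/t12.png

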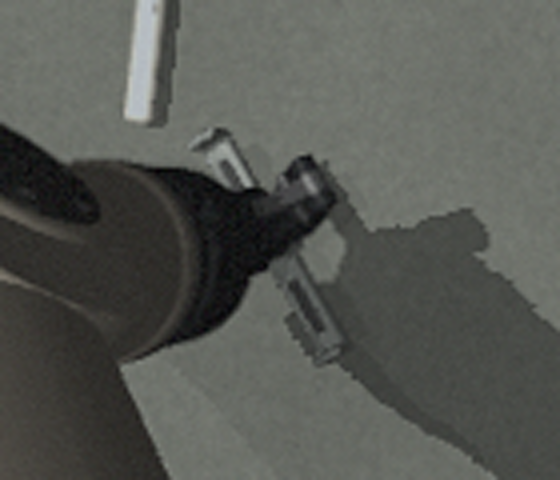

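```bash
python3 -c "
from h import *
W=p2w(un([(210,139),(326,353)],80,200),.143);print(W,W.mean(0),np.linalg.norm(W[0]-W[1]),np.arctan2(*(W[0]-W[1])[[1,0]]))
W=p2w(un([(230,169),(306,305)],80,200),.129);print(W,W.mean(0),np.arctan2(*(W[0]-W[1])[[1,0]]))"
```

```text
[[0.43941825 0.31681335 0.143     ]
 [0.33504535 0.25690023 0.143     ]] [0.3872318  0.28685679 0.143     ] 0.12034652086011384 0.5211045738165212
[[0.42469052 0.31150561 0.129     ]
 [0.35717007 0.27155298 0.129     ]] [0.3909303  0.29152929 0.129     ] 0.5343028166867209
```

Emit:
apply_moves(
  series="0 0 0 0 0.03 -0.001 0.05; -0.1 0 0 0 0.08 -0.004 0.05; -0.25 0 0 0 0.13 -0.006 0.05; -0.4 0 0 0 0.18 -0.009 0.05; -0.55 0 0 0 0.23 -0.011 0.05; -0.7 0 0 0 0.28 -0.014 0.05; -0.777 0 0 0 0.33 -0.016 0.05; -0.777 0.001 0 0 0.375 -0.019 0.05; -0.777 0.001 0 0 0.3947 -0.0197 0.05; -0.777 0.001 0 0 0.3947 -0.0197 0.05; -0.777 0.001 0 0 0.3947 -0.0197 0.05; -0.777 0.001 0 0 0.3947 -0.0197 0.05",
)

```text
clock: 23.18
tcp_pos: [0.6103, -0.0351, 0.1249]
orientation: [1.387, 1.085, -1.386]
contact_force: [-0.6, 0.3, 0.0]
grip_width: 0.0139
```

```bash
python3 -c "
from h import *
plan(.6107,-.0378,.04,-.246)"
```

```text
w [ 0.003  -0.0011  0.0004] t [0.0849 0.0011 0.0027] | tcp [ 0.6103 -0.0351  0.1249] j [ 0.28  0.53 -0.43  1.78  0.27  0.89 -0.52] clk 23.175 w 0.0139
```

Emit:
apply_moves(
  series="0.003 -0.001 0 0.03 0.001 0.0027 0.05; 0.003 -0.001 0 0.07 0.001 0.0027 0.05; 0.003 -0.001 0 0.095 0.001 0.0027 0.05; 0.003 -0.001 0 0.095 0.001 0.0027 0.05; 0.003 -0.001 0 0.095 0.001 0.0027 0.05",
)

```text
clock: 23.8
tcp_pos: [0.6121, -0.0392, 0.0311]
orientation: [1.39, 1.08, -1.388]
contact_force: [0.1, -0.4, -0.3]
grip_width: 0.0137
```

```bash
python3 -c "
from h import *
plan(.6107,-.0378,.015,-.246)"
```

```text
w [-0.0021 -0.0003 -0.0017] t [ 0.0161 -0.0018 -0.001 ] | tcp [ 0.6121 -0.0392  0.0311] j [ 0.24  0.65 -0.38  1.83  0.35  0.73 -0.58] clk 23.8 w 0.0137
```

Emit:
apply_moves(
  series="-0.002 0 -0.002 0.008 -0.0018 -0.001 0.05; -0.002 0 -0.002 0.016 -0.0018 -0.001 0.05; -0.002 0 -0.002 0.016 -0.0018 -0.001 0.05; -0.002 0 -0.002 0.016 -0.0018 -0.001 0.05; -0.002 0 -0.002 0.016 -0.0018 -0.001 0.05",
)

```text
clock: 24.42
tcp_pos: [0.6102, -0.0386, 0.0141]
orientation: [1.388, 1.083, -1.39]
contact_force: [1.1, 0.1, -0.7]
grip_width: 0.014
```

```bash
python3 -c "
from h import *
plan(.6107,-.0378,.0094,-.246)
f=grab_frame('side');cv2.imwrite('pics/s13.png',crop(f,180,140,330,260,5))"
```

```text
w [-0.0011  0.0002  0.0014] t [ 0.0047  0.0003 -0.0009] | tcp [ 0.6102 -0.0386  0.0141] j [ 0.24  0.68 -0.37  1.83  0.36  0.7  -0.59] clk 24.425 w 0.014
```

View pics/s13.png

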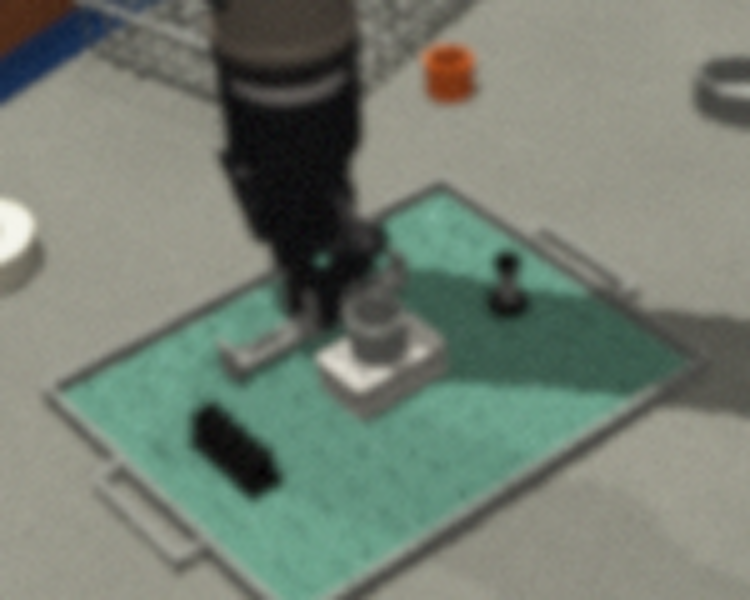

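Emit:
apply_moves(
  series="0 0 0.001 0.0025 0.0003 -0.0009 0.05; 0 0 0.001 0.005 0.0003 -0.0009 0.05; 0 0 0.001 0.005 0.0003 -0.0009 0.05; 0 0 0.001 0.005 0.0003 -0.0009 0.05",
)

```text
clock: 24.98
tcp_pos: [0.6106, -0.0376, 0.0094]
orientation: [1.388, 1.082, -1.389]
contact_force: [-1.8, 0.0, 4.6]
grip_width: 0.0139
```

```bash
python3 -c "
from h import *
plan(.6107,-.0378,.0094,-.246);print(get_obs()['contact_force'])"
```

```text
w [-0.001   0.0004  0.0005] t [0.     0.0001 0.0001] | tcp [ 0.6106 -0.0376  0.0094] j [ 0.23  0.68 -0.37  1.84  0.36  0.69 -0.59] clk 24.975 w 0.0139
[-1.80535005  0.02121013  4.61557847]
```

In contact; release gently and lift.

Emit:
apply_moves(
  series="0 0 0 0 0 0 0.17; 0 0 0 0 0 0 0.2; 0 0 0 0 0 0 0.25; 0 0 0 0 0 0 0.3; 0 0 0 0 0 0 0.3; 0 0 0 -0.02 0 0 0.3; 0 0 0 -0.07 0 0 0.3; 0 0 0 -0.12 0 0 0.35; 0 0 0 -0.14 0 0 0.5; 0 0 0 -0.14 0 0 0.8; 0 0 0 -0.14 0 0 0.8",
)

```text
clock: 26.35
tcp_pos: [0.6095, -0.038, 0.1477]
orientation: [1.387, 1.084, -1.392]
contact_force: [-0.4, 0.3, -0.8]
grip_width: 0.0683
```

```bash
python3 -c "
from h import *
plan(.5973,.2816,.14,-.246)
f=grab_frame('side');cv2.imwrite('pics/s14.png',crop(f,180,140,330,260,5))"
```

```text
w [-0.0011  0.0011  0.0029] t [ 0.0077 -0.09   -0.3069] | tcp [ 0.6095 -0.038   0.1477] j [ 0.29  0.5  -0.44  1.77  0.26  0.94 -0.5 ] clk 26.35 w 0.0683
```

View pics/s14.png

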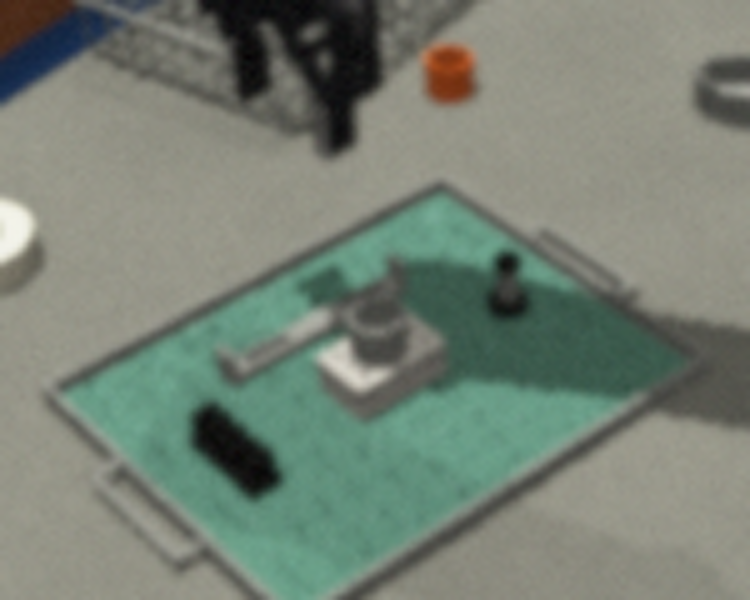

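Emit:
apply_moves(
  series="0.1 0 0 0 -0.014 -0.048 0.85; 0.25 0 0 0 -0.03 -0.1 0.85; 0.4 0 0 0 -0.045 -0.152 0.85; 0.55 0 0 0 -0.06 -0.204 0.85; 0.7 0 0 0 -0.075 -0.256 0.85; 0.784 0 0 0.005 -0.087 -0.296 0.85; 0.784 0.001 0.003 0.0077 -0.09 -0.3069 0.85; 0.784 0.001 0.003 0.0077 -0.09 -0.3069 0.85; 0.784 0.001 0.003 0.0077 -0.09 -0.3069 0.85; 0.784 0.001 0.003 0.0077 -0.09 -0.3069 0.85",
)

```text
clock: 27.65
tcp_pos: [0.599, 0.2796, 0.1412]
orientation: [1.919, 0.525, -1.916]
contact_force: [0.9, -0.0, 0.2]
grip_width: 0.0725
```

```bash
python3 -c "
from h import *
plan(.5973,.2816,.07,-1.03)
f=grab_frame('top');cv2.imwrite('pics/t15.png',f)
T=[ 0.5525,-0.0232,-0.246]
co,si=np.cos(T[2]),np.sin(T[2])
L=lambda x,y:(T[0]+co*x-si*y,T[1]+si*x+co*y)
cv2.imwrite('pics/t15b.png',draw(f,230,115,380,255,5,[rect(*T,.24,.3,.014),rect(T[0],T[1],T[2],.04,.064,.03),rect(*L(.06,0),T[2],.016,.13,.014)]))"
```

```text
w [-0.0036 -0.0009 -0.003 ] t [ 0.0712 -0.0028  0.0005] | tcp [0.599  0.2796 0.1412] j [-0.32  0.56 -0.3   1.65  0.2   0.96 -1.72] clk 27.65 w 0.0725
```

View pics/t15b.png

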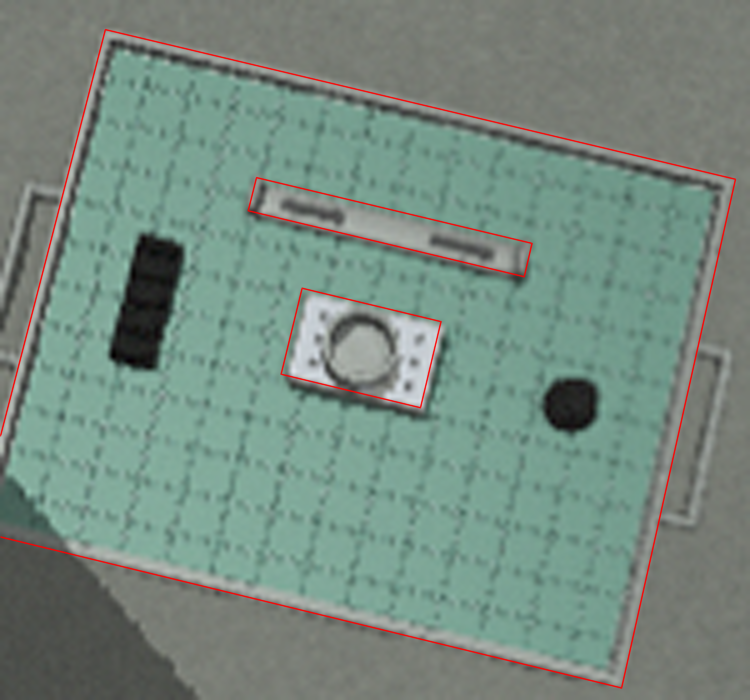

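View pics/t15.png

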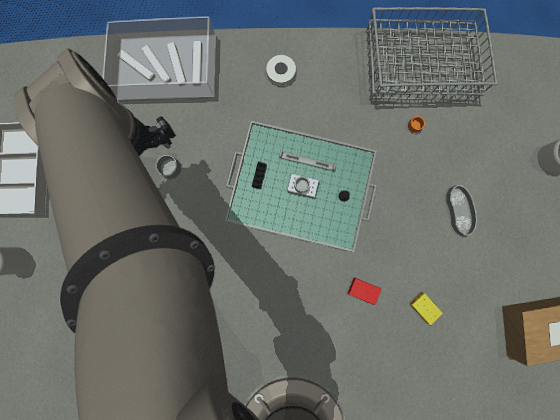

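Emit:
apply_moves(
  series="-0.003 0 -0.003 0.03 -0.0028 0.0005 0.9; -0.003 0 -0.003 0.06 -0.0028 0.0005 0.9; -0.003 0 -0.003 0.075 -0.0028 0.0005 0.9; -0.003 0 -0.003 0.075 -0.0028 0.0005 0.9; -0.003 0 -0.003 0.075 -0.0028 0.0005 0.9",
)

```text
clock: 28.32
tcp_pos: [0.5975, 0.2842, 0.0674]
orientation: [1.919, 0.535, -1.913]
contact_force: [-0.2, 0.4, 0.8]
grip_width: 0.077
```

```bash
python3 -c "
from h import *
plan(.5973,.2816,.014,-1.03)
f=grab_frame('side');cv2.imwrite('pics/s16.png',crop(f,110,200,220,310,5))"
```

```text
w [ 0.0017 -0.0032  0.0009] t [0.0534 0.0022 0.0017] | tcp [0.5975 0.2842 0.0674] j [-0.34  0.65 -0.29  1.7   0.23  0.83 -1.75] clk 28.325 w 0.077
```

View pics/s16.png

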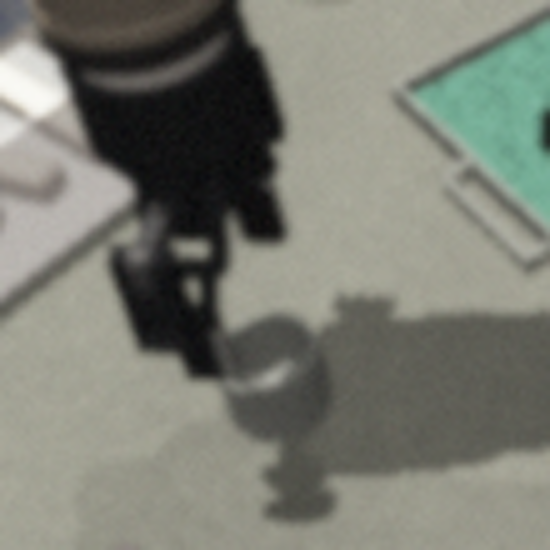

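```bash
python3 -c "
from h import *
f=cv2.imread('pics/s16.png')
j=np.array([np.cos(-1.03),np.sin(-1.03),0]); c=np.array([.5975,.2842,.075])
pr=lambda P:(w2p(P,'side')-[110,200]+.5)*5-.5
for P in (c+j*.0385,c-j*.0385,c+j*.053,c-j*.053): print(pr(P))
print('rim',pr(circ(.5973,.2816,.025,.04,4)),pr([.5973,.2816,.04]))
for P in (circ(.5973,.2816,.025,.04),circ(.5973,.2816,.025,0)):
  cv2.polylines(f,[np.round(pr(P)).astype(int)],True,(0,0,255),1)
for s in(1,-1):
  q=np.array([c+s*j*.0385,c+s*j*.053]);cv2.polylines(f,[np.round(pr(q)).astype(int)],False,(0,255,255),2)
cv2.imwrite('pics/s16b.png',f)"
```

```text
[[264.16254519 247.49975004]]
[[215.91390668 373.25736827]]
[[272.63613013 225.5005897 ]]
[[206.16982594 398.75886729]]
rim [[226.49628026 330.78755158]
 [222.54947481 387.46161575]
 [298.23310802 376.50063505]
 [300.10102146 320.30512976]] [[261.90447583 353.37112525]]
```

View pics/s16b.png

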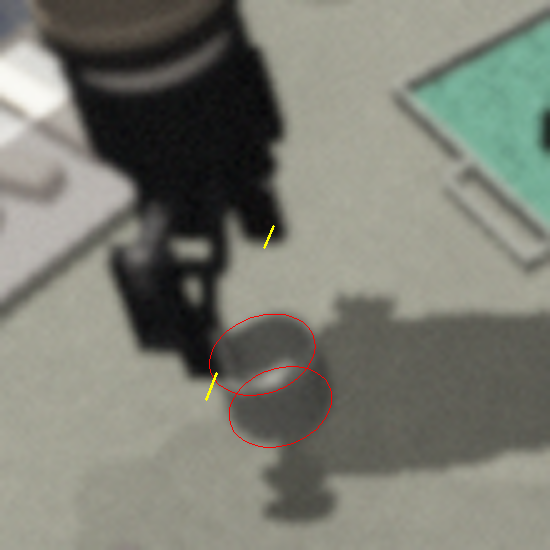

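Emit:
apply_moves(
  series="0.002 -0.003 0.001 0.02 0.002 0.002 0.95; 0.002 -0.003 0.001 0.04 0.002 0.002 0.95; 0.002 -0.003 0.001 0.053 0.002 0.002 0.95; 0.002 -0.003 0.001 0.053 0.002 0.002 0.95; 0.002 -0.003 0.001 0.053 0.002 0.002 0.95",
)

```text
clock: 29.0
tcp_pos: [0.5962, 0.2815, 0.0133]
orientation: [1.915, 0.531, -1.917]
contact_force: [0.6, -0.2, 0.8]
grip_width: 0.0814
```

```bash
python3 -c "
from h import *
plan(.5973,.2816,.014,-1.03)
f=grab_frame('side');cv2.imwrite('pics/s17.png',crop(f,110,200,220,310,5))"
```

```text
w [0.0001 0.0013 0.    ] t [-0.0007  0.0005 -0.001 ] | tcp [0.5962 0.2815 0.0133] j [-0.35  0.72 -0.27  1.72  0.26  0.74 -1.77] clk 29.0 w 0.0814
```

View pics/s17.png

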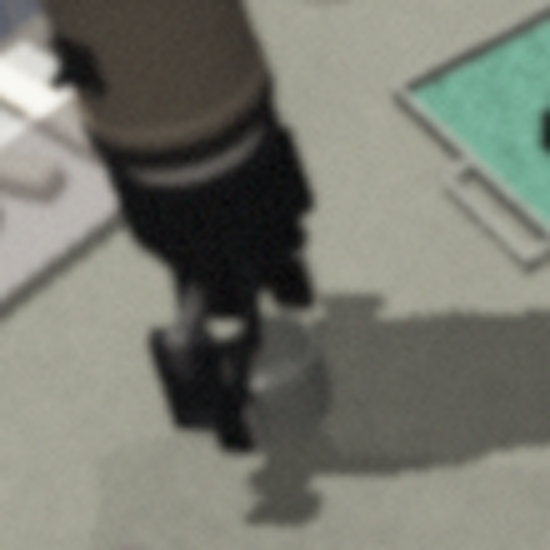

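Emit:
apply_moves(
  series="0 0.001 0 0 0.0005 -0.001 0.45; 0 0.001 0 0 0.0005 -0.001 0.4; 0 0.001 0 0 0.0005 -0.001 0.4; 0 0.001 0 0 0.0005 -0.001 0.4; 0 0.001 0 0 0.0005 -0.001 0.4; 0 0.001 0 0 0.0005 -0.001 0.4; 0 0.001 0 0 0.0005 -0.001 0.4",
  force=40,
)

```text
clock: 29.92
tcp_pos: [0.5978, 0.2815, 0.0141]
orientation: [1.917, 0.531, -1.916]
contact_force: [-0.0, -0.2, 6.4]
grip_width: 0.049
```

```bash
python3 -c "
from h import *
plan(.5973,.2816,.014,-1.03)"
```

```text
w [-0.0002 -0.0007 -0.0004] t [ 0.0001 -0.0003  0.0003] | tcp [0.5978 0.2815 0.0141] j [-0.35  0.72 -0.27  1.72  0.26  0.74 -1.77] clk 29.925 w 0.049
```

Emit:
apply_moves(
  series="0 0 0 -0.02 0 0 0.4; 0 0 0 -0.07 0 0 0.4; 0 0 0 -0.12 0 0 0.4; 0 0 0 -0.12 0 0 0.4; 0 0 0 -0.12 0 0 0.4",
)

```text
clock: 30.55
tcp_pos: [0.5968, 0.281, 0.1335]
orientation: [1.915, 0.531, -1.917]
contact_force: [0.6, 0.1, -1.6]
grip_width: 0.0483
```

```bash
python3 -c "
from h import *
plan(.470,-.1056,.134,-1.03)"
```

```text
w [-0.0001  0.001  -0.0002] t [-2.000e-04  2.662e-01  3.077e-01] | tcp [0.5968 0.281  0.1335] j [-0.32  0.57 -0.3   1.66  0.2   0.94 -1.73] clk 30.55 w 0.0483
```

Emit:
apply_moves(
  series="0 0 0 0 0.02 0.023 0.4; 0 0 0 0 0.055 0.063 0.4; 0 0 0 0 0.09 0.103 0.4; 0 0 0 0 0.125 0.144 0.4; 0 0 0 0 0.16 0.185 0.4; 0 0 0 0 0.195 0.225 0.4; 0 0 0 0 0.23 0.266 0.4; 0 0 0 0 0.255 0.295 0.4; 0 0.001 0 0 0.2662 0.3077 0.4; 0 0.001 0 0 0.2662 0.3077 0.4; 0 0.001 0 0 0.2662 0.3077 0.4; 0 0.001 0 0 0.2662 0.3077 0.4",
)

```text
clock: 32.05
tcp_pos: [0.4706, -0.104, 0.1332]
orientation: [1.915, 0.534, -1.915]
contact_force: [0.7, -0.1, -1.4]
grip_width: 0.0486
```

```bash
python3 -c "
from h import *
plan(.470,-.1056,.065,-1.03)"
```

```text
w [ 0.0021 -0.0002  0.0006] t [0.0682 0.0011 0.0014] | tcp [ 0.4706 -0.104   0.1332] j [ 0.31  0.31 -0.26  2.09  0.11  0.76 -1.05] clk 32.05 w 0.0486
```

Emit:
apply_moves(
  series="0.002 0 0 0.03 0.001 0.0014 0.4; 0.002 0 0 0.06 0.001 0.0014 0.4; 0.002 0 0 0.095 0.001 0.0014 0.4; 0.002 0 0 0.1 0.001 0.0014 0.4; 0.002 0 0 0.1 0.001 0.0014 0.4; 0.002 0 0 0.1 0.001 0.0014 0.4",
)

```text
clock: 32.8
tcp_pos: [0.4709, -0.1068, 0.0347]
orientation: [1.919, 0.529, -1.915]
contact_force: [-0.6, -0.3, -0.6]
grip_width: 0.0487
```

```bash
python3 -c "
from h import *
plan(.470,-.1056,.022,-1.03)
f=grab_frame('side');cv2.imwrite('pics/s18.png',crop(f,200,140,350,260,5))"
```

```text
w [-0.0018 -0.002  -0.0015] t [ 0.0127 -0.0015  0.0001] | tcp [ 0.4709 -0.1068  0.0347] j [ 0.27  0.47 -0.21  2.14  0.19  0.54 -1.12] clk 32.8 w 0.0487
```

View pics/s18.png

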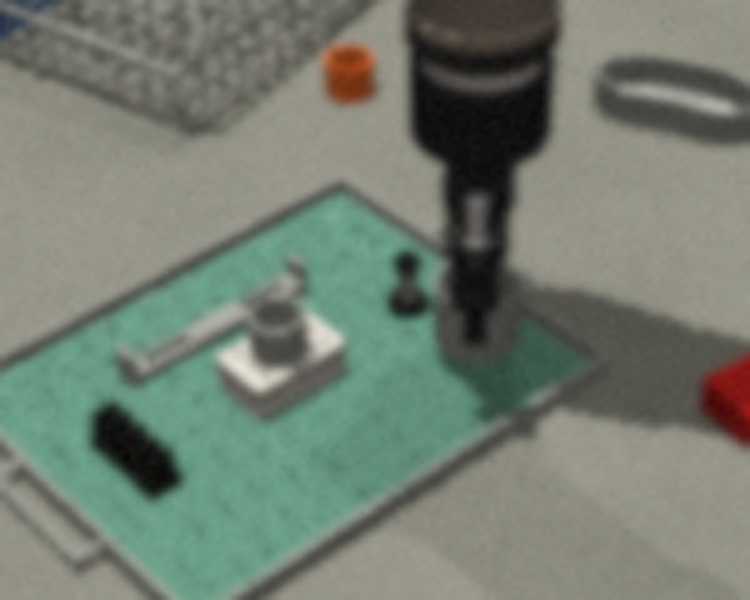

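Emit:
apply_moves(
  series="-0.002 -0.002 -0.001 0.007 -0.0015 0 0.4; -0.002 -0.002 -0.001 0.0125 -0.0015 0 0.4; -0.002 -0.002 -0.001 0.0125 -0.0015 0 0.4; -0.002 -0.002 -0.001 0.0125 -0.0015 0 0.4",
)

```text
clock: 33.35
tcp_pos: [0.4689, -0.1056, 0.0209]
orientation: [1.914, 0.532, -1.919]
contact_force: [0.3, -0.3, -1.2]
grip_width: 0.0488
```

```bash
python3 -c "
from h import *
plan(.470,-.1056,.018,-1.03);print(get_obs()['contact_force'])"
```

```text
w [-0.0001  0.0019  0.0011] t [ 0.0029  0.0006 -0.0009] | tcp [ 0.4689 -0.1056  0.0209] j [ 0.26  0.5  -0.21  2.15  0.2   0.51 -1.13] clk 33.35 w 0.0488
[ 0.3020652  -0.26804766 -1.17951536]
```

Emit:
apply_moves(
  series="0 0.001 0.001 0.0015 0.0006 -0.0009 0.4; 0 0.001 0.001 0.003 0.0006 -0.0009 0.4; 0 0.001 0.001 0.0033 0.0006 -0.0009 0.4; 0 0.001 0.001 0.0033 0.0006 -0.0009 0.4",
)

```text
clock: 33.85
tcp_pos: [0.4703, -0.1056, 0.0181]
orientation: [1.916, 0.53, -1.916]
contact_force: [-1.3, 0.5, 4.9]
grip_width: 0.0487
```

```bash
python3 -c "
from h import *
plan(.470,-.1056,.018,-1.03);print(get_obs()['contact_force'])"
```

```text
w [-0.0001  0.0005 -0.0005] t [ 0.0001 -0.0002  0.0002] | tcp [ 0.4703 -0.1056  0.0181] j [ 0.26  0.5  -0.2   2.15  0.2   0.51 -1.13] clk 33.85 w 0.0487
[-1.32806128  0.52525716  4.92953625]
```

Contact made; release and lift, then swing aside.

Emit:
apply_moves(
  series="0 0 0 0 0 0 0.58; 0 0 0 0 0 0 0.62; 0 0 0 0 0 0 0.7; 0 0 0 0 0 0 0.8; 0 0 0 0 0 0 0.8; 0 0 0 -0.03 0 0 0.8; 0 0 0 -0.08 0 0 0.8; 0 0 0 -0.14 0 0 0.8; 0 0 0 -0.18 0 0 0.8; 0 0 0 -0.2 0 0 0.8; 0 0 0 -0.2 0 0 0.8",
)

```text
clock: 35.22
tcp_pos: [0.4711, -0.1057, 0.2191]
orientation: [1.918, 0.529, -1.913]
contact_force: [-0.1, -0.5, -0.7]
grip_width: 0.0682
```

```bash
python3 -c "
from h import *
plan(.36,-.36,.23,-1.03)"
```

```text
w [-0.0002 -0.0018 -0.0025] t [-0.0109  0.1609  0.2261] | tcp [ 0.4711 -0.1057  0.2191] j [ 0.34  0.19 -0.28  2.    0.06  0.96 -1.  ] clk 35.225 w 0.0682
```

Emit:
apply_moves(
  series="0 0 0 0 0.02 0.028 0.8; 0 0 0 0 0.05 0.07 0.8; 0 0 0 0 0.08 0.112 0.8; 0 0 0 0 0.11 0.155 0.8; 0 0 0 0 0.14 0.197 0.8; 0 0 0 -0.01 0.16 0.226 0.8; 0 0 0 -0.01 0.16 0.226 0.8; 0 0 0 -0.01 0.16 0.226 0.8",
)

```text
clock: 36.22
tcp_pos: [0.3587, -0.3579, 0.2266]
orientation: [1.915, 0.534, -1.918]
contact_force: [0.3, 0.9, 0.5]
grip_width: 0.0682
```

```bash
python3 -c "
from h import *
f=grab_frame('top');g=grab_frame('side')
T=[ 0.5525,-0.0232,-0.246]
co,si=np.cos(T[2]),np.sin(T[2])
L=lambda x,y:(T[0]+co*x-si*y,T[1]+si*x+co*y)
cv2.imwrite('pics/t20.png',f);cv2.imwrite('pics/t20b.png',draw(f,230,115,380,255,5,[rect(*T,.24,.3,.014),rect(*L(.06,0),T[2],.016,.13,.014),circ(*L(-.06,-.1),.025,.044),circ(*L(0,-.1),.013,.004)]))
cv2.imwrite('pics/s20.png',g)"
```

```text
(no output)
```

View pics/t20b.png

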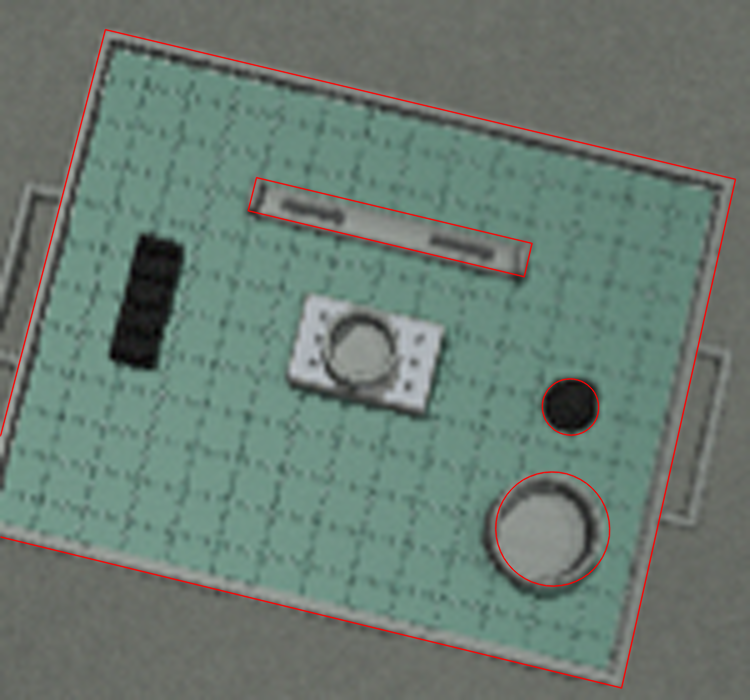

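View pics/t20.png

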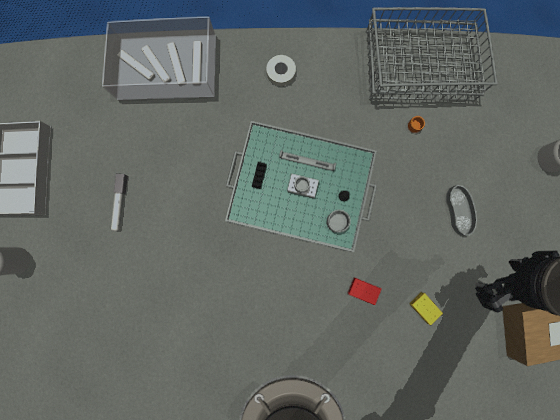

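View pics/s20.png

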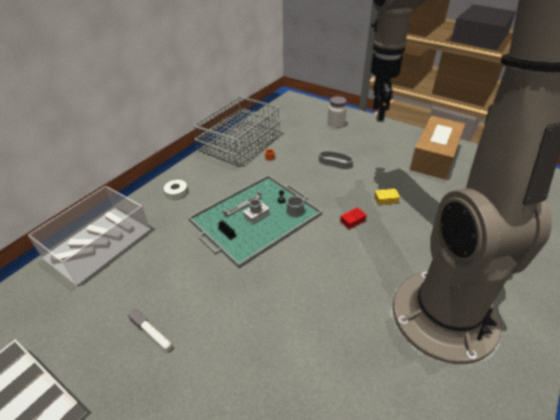

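```bash
python3 -c "
from bench import *
print(hand_in())"
```

```text
the job is handed in; nothing more can be done
None
```

I laid out the set in the order asked and handed it in at about 36 s, with the gripper raised well clear.

- **Box:** the pale dotted metal box sits at the tray centre, with its long side along the comb–post row. In the top camera it is about 1.5 mm off, towards the post.
- **Cup:** the steel cup stands upright on the box. The two cameras disagree slightly: the side view shows it centred, the top view suggests it is 2–3 mm towards the robot. I left it there.
- **Retractor:** it lies behind the box, parallel to the row, 60 mm from the tray centre. It matched its target outline in the top picture.
- **Bowl:** it stands upright in front of the post, 60 mm towards the robot. Its rim is about 2 mm off its target outline, while its floor agrees.

I took "halfway to the rim" as measured from the centres of the box and post.

The side camera's calibration was 3–5 mm off from the arm and the top camera, so I placed everything by the top camera and the measured tool positions. Readings between moves showed at most about 7 N at the wrist. I did not touch the kidney dish, brush, red and yellow boxes or orange cup, and in the last picture they are where they started.

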